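Set the lane counter's switches to the order tray and lock them

TASK

Take the setting stick out of its stand and, with its steel tip, set the counter's five little switches to match the order tray: counting both from the robot's left, a switch goes fully on (up the slope) if the bay of the same number holds a tall can, and fully off (down) if it holds a low tin. Then, still with the stick, push the locking strip through its guide channel all the way to the end stop, and put the stick back upright in its stand. Touch switches and strip only with the stick, and leave the cans, tins and everything else on the table where they stand.

Things in the scene. Friction and masses are not known exactly. Their poses are not given: they have to be found in the camera images.
- unit: Lane counter, grey box fixed on the table, 160 (x) by 200 mm (y). Origin: centre of its underside; x from its low front (the far side) to its high back (near the robot), y to the robot's right. Flat front ledge 20 mm high, x -90 to -45 mm. There a flat panel begins, rising at 30 degrees towards +x to 77 mm height at x 55. Five small switches 14 mm apart in a row across the panel, row centre x 7, y 0, height 50 mm.
- guard (a point): Middle of the wire guard over the switches, in the unit's axes at x 7, y 0, height 160 mm: two 6 mm steel rods along y, 14 mm to either side of this point in x, 160 mm long, on legs at their ends. They block a gripper coming straight down: lean the held stick, handle away from the robot, square to the panel or a little more (30 to 40 degrees from vertical).
- sw1 (a joint): Switch 1 of 5 from the robot's left, at unit y = -28 mm. 0 = off (down the slope), 0.012 m = on (up, towards the robot). Its white nub, 7 mm long along the slope, 6 mm wide (y), stands 9 mm out of the panel at right angles to it; its centre is 54 mm up the slope from the panel's lower edge when off, 66 mm when on. It needs about 1.2 N and stays where it is left.
- sw2 (a joint): Switch 2 of 5 from the robot's left, at unit y = -14 mm. 0 = off (down the slope), 0.012 m = on (up, towards the robot). Its white nub, 7 mm long along the slope, 6 mm wide (y), stands 9 mm out of the panel at right angles to it; its centre is 54 mm up the slope from the panel's lower edge when off, 66 mm when on. It needs about 1.2 N and stays where it is left.
- sw3 (a joint): Switch 3 of 5 from the robot's left, at unit y = 0 mm. 0 = off (down the slope), 0.012 m = on (up, towards the robot). Its white nub, 7 mm long along the slope, 6 mm wide (y), stands 9 mm out of the panel at right angles to it; its centre is 54 mm up the slope from the panel's lower edge when off, 66 mm when on. It needs about 1.2 N and stays where it is left.
- sw4 (a joint): Switch 4 of 5 from the robot's left, at unit y = 14 mm. 0 = off (down the slope), 0.012 m = on (up, towards the robot). Its white nub, 7 mm long along the slope, 6 mm wide (y), stands 9 mm out of the panel at right angles to it; its centre is 54 mm up the slope from the panel's lower edge when off, 66 mm when on. It needs about 1.2 N and stays where it is left.
- sw5 (a joint): Switch 5 of 5 from the robot's left, at unit y = 28 mm. 0 = off (down the slope), 0.012 m = on (up, towards the robot). Its white nub, 7 mm long along the slope, 6 mm wide (y), stands 9 mm out of the panel at right angles to it; its centre is 54 mm up the slope from the panel's lower edge when off, 66 mm when on. It needs about 1.2 N and stays where it is left.
- channel_mouth (a point): Middle of the open left end of the guide channel, on the ledge, 20 mm above the table, at unit x -68, y -45 mm. Axes as the unit's. The channel runs from here along +y (to the right) between two walls 6 mm high, 4 mm thick, 17 mm apart, to the end stop (14 mm high) 115 mm away.
- strip_center (a point): Centre of the loose aluminium locking strip, 14 mm wide (x), 60 mm long (y), 12 mm high, lying on the ledge with its right end already entered in the channel mouth. Fully home, its right end is against the end stop: its centre is then at unit y = 40 mm, about 85 mm past the mouth.
- stick_grip (a point): Centre of the setting stick's black handle, 14 x 14 mm square, 64 mm long. Along the stick (z, tip to handle): rounded steel shaft 6 mm thick, 0 to 60 mm; collar 26 mm wide, 60 to 64; handle 64 to 128; this point at 96 mm. About 60 g.
- stick_tip (a point): The very end of the stick's rounded steel tip.
- stand_hole (a point): Centre of the hole in the top of the stick's stand, a fixed wooden block 60 x 60 mm, 75 mm high. Hole 14 mm wide, right through, chamfered. The stick stands in it tip down, its collar flat on the top, the handle's faces parallel to the block's (x, y axes of this point), the handle's centre 36 mm above this point.
- tray: The order tray, low cardboard tray 75 x 314 mm, 22 mm high, five bays in a row along its y axis, 62 mm apart, the first at the robot's left (y = +124 mm), the last at y = -124 mm. Origin: centre of its underside. Each bay holds one tall can or one low tin; both are red, 52 mm wide.
- can_a_center (a point): Centre of a tall can, 115 mm high, 52 mm wide, standing in one of the bays.
- can_b_center (a point): Centre of a tall can, 115 mm high, 52 mm wide, standing in one of the bays.
- tin_a_center (a point): Centre of a low tin, 36 mm high, 52 mm wide, standing in one of the bays.
- tin_b_center (a point): Centre of a low tin, 36 mm high, 52 mm wide, standing in one of the bays.
- tin_c_center (a point): Centre of a low tin, 36 mm high, 52 mm wide, standing in one of the bays.
- tape_roll: Bystander, to be left alone: cardboard tape roll, 90 mm wide, 48 mm high. Origin: centre of its underside.
- snack_carton: Bystander, to be left alone: small cardboard snack carton, 100 x 45 mm, 75 mm high. Origin: centre of its underside.
- stapler: Bystander, to be left alone: stapler, 130 x 34 mm, 40 mm high. Origin: centre of its underside.
- drink_can: Bystander, to be left alone: drink can, 62 mm wide, 115 mm high. Origin: centre of its underside.
- note_pad: Bystander, to be left alone: paper note block, 75 x 75 mm, 18 mm high. Origin: centre of its underside.
- pen_cup: Bystander, to be left alone: white cup, 72 mm wide, 90 mm high. Origin: centre of its underside.
Mind the look-alikes: they are no part of the job. What is meant by the part that bears stick_grip is not purple, and is the smaller of those in its own colour.

How it is judged:
By the outcome, as a careful person would: the job done as asked, in the order asked, and still so for the second after the job is handed in, with the robot touching nothing.
It also fails if it takes over 72 s, if anything falls off the work surface, if the arm or the gripper's body presses on something with over 40 N, if the wrist force passes 120 N, or if a joint passes its speed limit or range.

ROBOT

A 6-joint arm with a two-finger parallel gripper is mounted at the origin on the work surface. World frame = base frame: x ahead of the robot, y to its left, z up, the work surface at z = 0. Lengths are in m, angles in rad, forces in N, time in s.
With the tool pointing down it reaches from about 0.425 to 0.95 m from the base axis. Payload 3.5 kg.
Tool frame: the origin (TCP) lies between the finger pads; the fingertips stand 14 mm ahead of it and the grasp point (between the pads) lies 5 mm behind it; z points along the fingers, y is the line along which they close (so a half turn about z gives the same grasp; the last joint's range is limited). The gripper opens to 85 mm and grips with 20 to 120 N. Pads are 22 mm wide; open, the fingers measure 114 mm over their backs; the gripper's body (76 mm by 85 mm) begins 54 mm behind the grasp point. The pads swing forward as they close: fully open they stand 13 mm farther back than shut.
Start: joints at [-1.387, 0.286, 1.577, -0, 1.279, -0.15], TCP at [0.221, -0.638, 0.245] pointing down, gripper open.
Joint ranges: [-2.77, 2.77], [-0.9, 2.22], [0.21, 2.48], [-1.53, 4.67], [0.24, 2.81], [-2.84, 2.84]. Speed limits (rad/s): [2.79, 2.79, 3.14, 3.14, 3.14, 3.14].

INTERFACE

Orientations are given as a unit quaternion [x, y, z, w].
In Python, from plant import * gives the robot as it stands.
- The arm moves only by the tool step_arm, never from a script. Its argument "commands" is a list of rows, each an object of numbers: "gripper": the gripper's target within -1 to 1 (shut at 1, half-way at 0, fully open at -1); "x", "y", "z": the shift along the tool's x, y, z in mm; "spin": the turn about the tool's z in degrees. A call has exactly 10 rows; each row shifts and turns the commanded pose from where the row before left it, along the tool's axes as they then stand; what a row does not reach is not made up. A row lasts 1/10 s, in which the tool goes at most 50 mm and 8.59 degrees, less where a joint would pass 70% of its speed; a pose out of reach is approached as far as the arm can. A call with a gripper value outside its range is refused whole. The fingers move at their own pace and stop on an object; "force" is the grip in N (left out, the last holds). Time passes only in rows, so rows that do not move let the fingers close, or fill a call up. It gives the time, the measured TCP pose, the force, the opening and the grip force at its end, in the units of the state.
- get_state(): the state, without advancing time (a new reading comes with each control period).
- read_camera(name): name is "scene" or "top"; returns a dict with "color" (384x512x3 uint8, red, green, blue), "z_map" (384x512 float32, m along the optical axis (not along the pixel's ray), 0 where there is no reading), "fx", "fy", "cx", "cy" (pixels), "eye" and "attitude" of the camera in the world. Camera axes: x right, y up, looking along -z (the intrinsics and any distortion apply to the point x, -y, -z); pixel columns grow to the right and rows downward; lengths in m; the calibration is good to about 2 mm. A picture is of the moment at which its call begins.
- sign_off(): hands the job in; it is judged then, once.
The state is a dict: "time": time; "qpos": joint angles; "dq": joint speeds; "joint_efforts": joint torques, N m; "eef_pos": TCP position; "tcp_rot": TCP orientation; "contact_force": force on the tool from outside, world axes, zero at the start; "wrist_torque": the same for the moment, N m; "opening": opening from 0.0 (shut) to 1.0 (fully open); "finger_force": force on a finger pad.
Only numpy, scipy, OpenCV 4.12 (cv2) and the standard library are available. Lean on these libraries where they do the work, as an engineer would, in place of code of your own. Each camera call takes 0.05 s, during which the arm holds its last target. There are 200 camera calls.

## Working session

There is one attempt and no reset: what is moved stays moved. The work goes in short steps, Python scripts to look and compute and a tool call to move; the robot and the scene stay as the last step left them, time stands still between calls to the robot, and variables do not carry over. Pictures are saved under pics/ and viewed, at most 10 in all, crops included, and the job is handed in when it is done.

Besides the shell and the picture viewer there is one more tool, called after "Emit:" as name(argument=value, ...) on one line, values as JSON. step_arm: Moves the arm, as the interface text tells. Its arguments: {"type":"object","properties":{"commands":{"type":"array"},"force":{"type":"number"}},"required":["commands"]}

```bash
mkdir -p pics; cat > h.py <<'E'
from plant import *
import numpy as np, cv2
from scipy.spatial.transform import Rotation as R
def cam(n):
    c=read_camera(n); a=np.array(c['attitude'],float)
    c['R']=a if a.shape==(3,3) else R.from_quat(a).as_matrix()
    c['eye']=np.array(c['eye']); return c
def cloud(c):
    z=c['z_map']; v,u=np.mgrid[:z.shape[0],:z.shape[1]]
    p=np.stack([(u-c['cx'])/c['fx']*z,-(v-c['cy'])/c['fy']*z,-z],-1)
    return p@c['R'].T+c['eye']
def save(n,img,s=1):
    cv2.imwrite('pics/'+n,cv2.resize(cv2.cvtColor(img,cv2.COLOR_RGB2BGR),None,fx=s,fy=s,interpolation=cv2.INTER_CUBIC))
E
python3 - <<'E'
from h import *
import pickle
print(get_state())
for n in('scene','top'):
    c=cam(n); pickle.dump(c,open(n+'.pkl','wb')); save(n+'0.png',c['color'],1.56)
    print(n,[(k,c[k]) for k in c if k not in('color','z_map')])
    P=cloud(c); print(P[190:195:4,250:260:5])
E
```

```text
{'time': 0.0, 'qpos': array([-1.38703545e+00,  2.87176908e-01,  1.57819981e+00,  1.76504769e-05,
        1.27856746e+00, -1.50013609e-01]), 'dq': array([-0.00085731,  0.00174071, -0.00145135, -0.00027322, -0.00048403,
        0.00024662]), 'joint_efforts': array([ 1.07062999e-03, -4.05971897e+01, -2.92628288e+01, -1.34793063e-04,
        5.86094975e-03,  5.48333730e-06]), 'eef_pos': array([ 0.22104524, -0.6371183 ,  0.24392728]), 'tcp_rot': array([ 9.86106357e-01,  1.66111018e-01, -1.13915769e-05, -1.17573870e-03]), 'contact_force': array([ 0.46491691, -0.26375739,  0.3042859 ]), 'wrist_torque': array([ 0.00879731,  0.02169057, -0.02799909]), 'finger_force': 0.0, 'opening': 1.001043844304522}
scene [('fx', 436.3964823123023), ('fy', 436.3964823123023), ('cx', 263.09251671455974), ('cy', 188.90068181638483), ('eye', array([1.66538562, 0.3265048 , 0.82819534])), ('attitude', array([0.2915916 , 0.39170204, 0.71451818, 0.50100661])), ('R', array([[-0.32793342, -0.48752262,  0.80918562],
       [ 0.94439071, -0.19112377,  0.26757781],
       [ 0.02420437,  0.85193509,  0.5230877 ]]))]
[[[ 0.40367371 -0.14052682 -0.00327205]
  [ 0.39934382 -0.12285005 -0.00177828]]

 [[ 0.43980145 -0.12700294  0.00392995]
  [ 0.42965029 -0.11183648  0.00144857]]]
top [('fx', 454.51995314543603), ('fy', 454.51995314543603), ('cx', 254.74289077589697), ('cy', 188.9698613590348), ('eye', array([ 0.27927724, -0.02553185,  1.466961  ])), ('attitude', array([ 0.07861975, -0.07338659, -0.69393864,  0.71195682])), ('R', array([[ 0.02612715,  0.97656942, -0.21361072],
       [-0.99964796,  0.02453621, -0.01009615],
       [-0.0046184 ,  0.21379931,  0.97686669]]))]
[[[ 0.58796799  0.0044005   0.03802194]
  [ 0.59184805 -0.01152305  0.02195298]]

 [[ 0.57862578  0.0044072   0.01968503]
  [ 0.57971405 -0.01181617  0.01640664]]]
```

View pics/scene0.png

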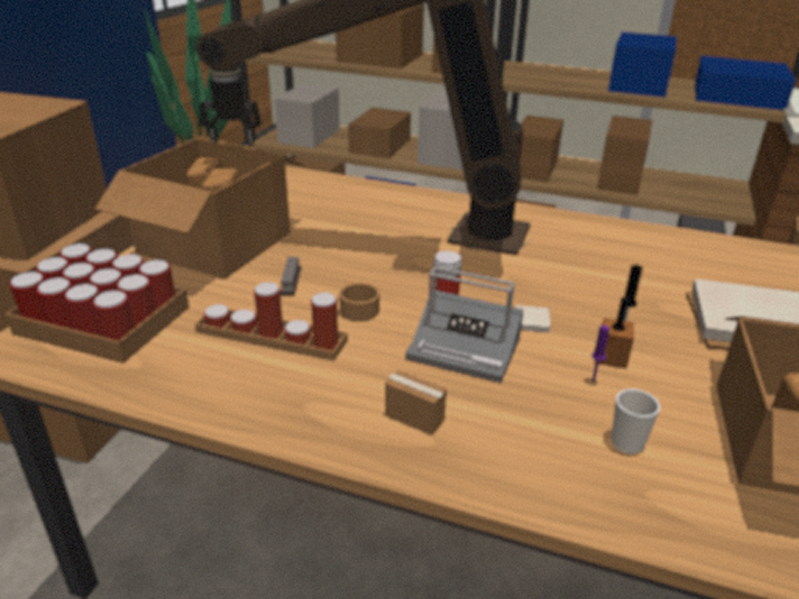

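View pics/top0.png

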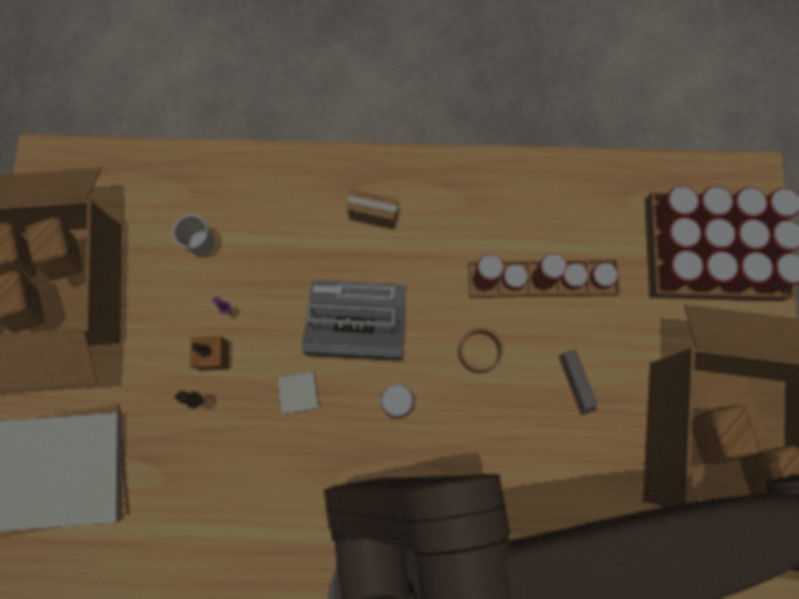

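The tray reads, from the robot's left (the right-hand side in the scene picture): tall, low, tall, low, low. The counter is at top (355,320). The stand is at top (208,350), with a small black stick in it. A second black stick is at (188,398) and a purple one at (222,305). Next I measure.

```bash
python3 - <<'E'
from h import *
import pickle
S=pickle.load(open('scene.pkl','rb'));T=pickle.load(open('top.pkl','rb'))
PS,PT=cloud(S),cloud(T)
a=cv2.resize(cv2.cvtColor(S['color'][160:260,355:425],cv2.COLOR_RGB2BGR),None,fx=5.6,fy=5.6,interpolation=cv2.INTER_CUBIC)
b=cv2.resize(cv2.cvtColor(T['color'][170:270,95:165],cv2.COLOR_RGB2BGR),None,fx=5.6,fy=5.6,interpolation=cv2.INTER_CUBIC)
b=np.clip(b*2.0,0,255).astype(np.uint8)
cv2.imwrite('pics/c1.png',np.hstack([a,b]))
c=cv2.resize(cv2.cvtColor(S['color'][165:245,255:340],cv2.COLOR_RGB2BGR),None,fx=4.6,fy=4.6,interpolation=cv2.INTER_CUBIC)
d=cv2.resize(cv2.cvtColor(T['color'][175:235,190:265],cv2.COLOR_RGB2BGR),None,fx=5.2,fy=5.2,interpolation=cv2.INTER_CUBIC)
d=np.clip(d*2.0,0,255).astype(np.uint8)
h=max(c.shape[0],d.shape[0]); pad=lambda i:np.pad(i,((0,h-i.shape[0]),(0,0),(0,0)))
cv2.imwrite('pics/c2.png',np.hstack([pad(c),pad(d)]))
# height map points near stand in both
for n,C,P in(('S',S,PS),('T',T,PT)):
    q=P.reshape(-1,3); col=C['color'].reshape(-1,3).astype(int); z=C['z_map'].ravel()
    print(n,'table z',np.median(q[(abs(q[:,0]-.6)<.1)&(abs(q[:,1]-.2)<.03)&(z>0),2]))
    m=(q[:,0]>.35)&(q[:,0]<.75)&(q[:,1]>.2)&(q[:,1]<.45)&(q[:,2]>.02)&(q[:,2]<.4)&(z>0)
    k=col.max(1)<(75 if n=='S' else 38)
    m&=k
    lab=np.zeros(len(q),int); v,u=np.unravel_index(np.where(m)[0],z.reshape(384,512).shape)
    im=np.zeros((384,512),np.uint8); im[v,u]=1
    N,L,st,ce=cv2.connectedComponentsWithStats(im)
    for i in range(1,N):
        if st[i,4]>5: r=P[L==i]; print(n,st[i],'min',r.min(0).round(3),'max',r.max(0).round(3),'mean',r.mean(0).round(3))
E
```

```text
S table z -0.0008828337749938742
S [393 170  18  42 236] min [0.362 0.356 0.074] max [0.477 0.389 0.169] mean [0.414 0.374 0.118]
S [381 212  11  16  87] min [0.491 0.331 0.055] max [0.568 0.355 0.125] mean [0.557 0.34  0.092]
T table z -0.00036696165989291707
T [125 221   9   7  35] min [0.454 0.36  0.074] max [0.466 0.371 0.144] mean [0.46  0.363 0.109]
T [114 252  15   8  76] min [0.355 0.365 0.078] max [0.374 0.381 0.173] mean [0.364 0.373 0.123]
```

View pics/c1.png

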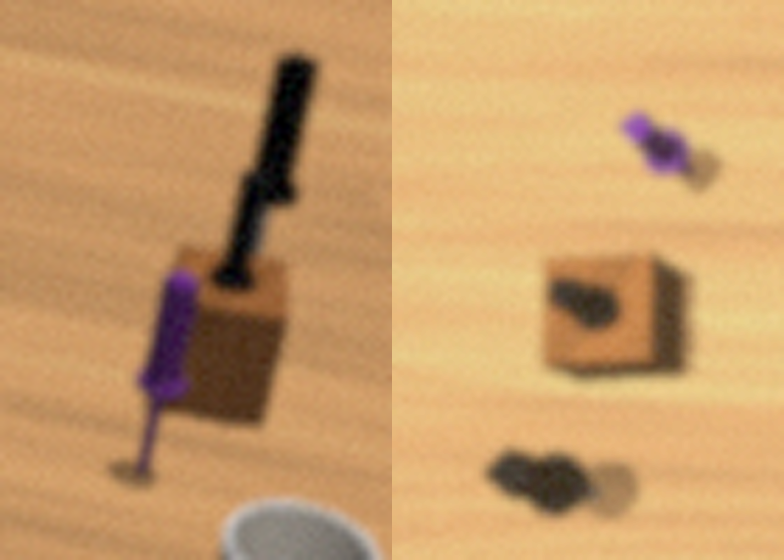

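View pics/c2.png

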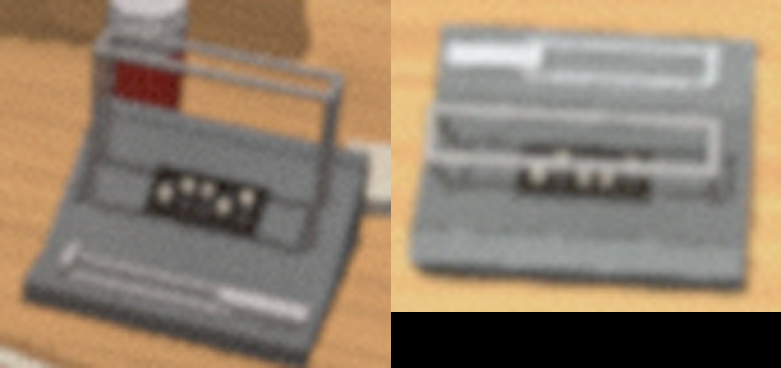

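c1 shows the stick we want in the stand (collar on its top), at scene crop (240,230) and top crop (585,300). The bigger black stick is at top crop (540,480) and the purple one at (655,145). c2 shows the nubs at scene crop (165,192), (187,185), (207,188), (223,207) and (247,197). That reads sw5 off, 4 on, 3 on, 2 off, 1 on, so probably only sw4 differs. Next I fit the poses.

```bash
cat > fit.py <<'E'
from h import *
import pickle
from scipy.optimize import minimize
def proj(C,p):
    q=(np.asarray(p)-C['eye'])@C['R']; return np.stack([C['cx']+C['fx']*q[...,0]/-q[...,2],C['cy']-C['fy']*q[...,1]/-q[...,2]],-1)
def sil(C,pts,k=4):
    im=np.zeros((384*k,512*k),np.uint8)
    for p in pts:
        h=cv2.convexHull((((proj(C,p)+.5)*k)-.5).round().astype(np.int32)); cv2.fillConvexPoly(im,h,255)
    return cv2.resize(im,(512,384),interpolation=cv2.INTER_AREA)/255.
def pose(p,pts): 
    c,s=np.cos(p[2]),np.sin(p[2]); return np.asarray(pts)@np.array([[c,-s,0],[s,c,0],[0,0,1]]).T+[p[0],p[1],0]
def box(x0,x1,y0,y1,z0,z1): return [[x,y,z] for x in(x0,x1) for y in(y0,y1) for z in(z0,z1)]
E
python3 - <<'E'
from fit import *
S=pickle.load(open('scene.pkl','rb'));T=pickle.load(open('top.pkl','rb'))
PS,PT=cloud(S),cloud(T)
def run(name,parts,masks,p0,cams):
    def f(p): return sum(np.abs(sil(C,[pose(p,q) for q in parts])-M)[W].sum() for C,M,W in zip(cams,*masks))
    r=minimize(f,p0,method='Nelder-Mead',options=dict(initial_simplex=[p0,*(np.array(p0)+np.diag([.01,.01,.1]))],xatol=2e-4))
    print(name,r.x.round(4),'resid px',r.fun.round(1),'mask',[m[w].sum() for m,w in zip(*masks)]); return r.x
def win(u0,u1,v0,v1): 
    w=np.zeros((384,512),bool); w[v0:v1,u0:u1]=1; return w
sat=lambda C:(C['color'].max(2).astype(int)-C['color'].min(2))/np.maximum(C['color'].max(2),1)
# unit: frame rotated 180: world x = -unit x
prof=[(-90,0),(-90,20),(-45,20),(55,77.7)]
def ub(xb): return [np.array([[x,y,z] for y in(-100,100) for x,z in [(-90,0),(-90,20),(-45,20),(xb,0),(xb,20)]])/1e3,
  np.array([[x,y,z] for y in(-100,100) for x,z in [(-45,0),(-45,20),(55,77.7),(xb,77.7),(xb,0)]])/1e3]
wt=win(185,270,170,235); ws=win(255,345,210,250)
mt=(sat(T)<.3)&wt
for xb in(.07,):
  u=run('unit T',ub(xb*1000),([mt*1.],[wt]),[.57,0.01,np.pi],[T])
  ms=(sat(S)<.3)*1.
  ws=win(255,345,205,250)&~(win(325,345,205,215))
  run('unit TS',ub(xb*1000),([mt*1.,ms],[wt,ws]),u,[T,S])
# stand
st=[np.array(box(-30,30,-30,30,0,75))/1e3, np.array(box(-7,7,-7,7,75,143))/1e3,np.array(box(-13,13,-13,13,75,79))/1e3]
wt=win(115,150,210,240); ws=win(386,412,200,238)
mt=(PT[...,2]>.012)*1.; ms=(PS[...,2]>.012)*1.
run('stand T',st,([mt],[wt]),[.46,.36,0],[T])
# colour version
cT=T['color'].astype(float); r=cT[...,0]/np.maximum(cT[...,2],1)
print('ratio block/table',r[225,138],r[230,160],sat(T)[225,138],sat(T)[230,160])
# direct numbers
for n,P,C in(('T',PT,T),('S',PS,S)):
    m=(P[...,2]>.066)&(P[...,2]<.079)&(abs(P[...,0]-.46)<.06)&(abs(P[...,1]-.36)<.06)
    q=P[m]; print(n,'block top',len(q),np.percentile(q,[3,50,97],axis=0).round(3).tolist(), cv2.minAreaRect((q[:,:2]*1000).astype(np.float32)))
    b=(C['color'].max(2)<(60 if n=='S' else 34))&(P[...,2]>.082)&(P[...,2]<.16)&(abs(P[...,0]-.46)<.05)&(abs(P[...,1]-.36)<.05)
    print(' handle',b.sum(),P[b].mean(0).round(4),P[b].max(0).round(3),P[b].min(0).round(3))
    # strip
    w=(C['color'].min(2)>(170 if n=='S' else 90))&(abs(P[...,2]-.03)<.012)&(P[...,0]>.5)&(P[...,0]<.72)&(abs(P[...,1])<.14)
    q=P[w]; print(' strip',len(q),(q.mean(0).round(4),cv2.minAreaRect((q[:,:2]*1000).astype(np.float32))) if len(q)>3 else '')
for nme,(x,y,R_) in dict(carton=(.75,0,.09)).items():
    q=PT[(PT[...,2]>.03)&(PT[...,0]>.68)&(PT[...,0]<.85)&(abs(PT[...,1])<.1)]; print(nme,q.min(0),q.max(0))
E
```

```text
unit T [0.5349 0.0756 3.1116] resid px 113.5 mask [np.float64(3034.0)]
unit TS [0.5328 0.0751 3.117 ] resid px 289.0 mask [np.float64(3034.0), np.float64(2165.0)]
stand T [0.4631 0.3682 0.0353] resid px 41.0 mask [np.float64(517.0)]
ratio block/table 2.525 1.7727272727272727 0.6039603960396039 0.4358974358974359
T block top 300 [[0.433, 0.338, 0.068], [0.458, 0.362, 0.074], [0.492, 0.396, 0.078]] ((462.4815979003906, 367.14605712890625), (59.84737777709961, 59.93691635131836), 2.761148691177368)
 handle 19 [0.459  0.3622 0.111 ] [0.465 0.367 0.143] [0.455 0.361 0.084]
 strip 154 (array([0.6013, 0.0745, 0.0278]), ((600.3561401367188, 68.11724090576172), (139.75311279296875, 27.439176559448242), 88.5666275024414))
S block top 188 [[0.434, 0.339, 0.068], [0.472, 0.374, 0.074], [0.494, 0.396, 0.078]] ((464.53717041015625, 367.45623779296875), (66.17017364501953, 58.991031646728516), 4.701784610748291)
 handle 71 [0.4688 0.3674 0.1157] [0.475 0.374 0.146] [0.451 0.361 0.083]
 strip 21 (array([0.6059, 0.1251, 0.0314]), ((606.6074829101562, 123.83857727050781), (13.698232650756836, 31.14520835876465), 9.719932556152344))
carton [ 0.74487545 -0.00358789  0.0300037 ] [0.80987981 0.09954843 0.08437722]
```

Emit:
step_arm(commands=[{"gripper": -1, "z": -30, "spin": 8.3}, {"gripper": -1, "z": -30, "spin": 8.3}, {"gripper": -1, "x": 26, "y": -41}, {"gripper": -1, "x": 26, "y": -41}, {"gripper": -1, "x": 26, "y": -41}, {"gripper": -1, "x": 26, "y": -41}, {"gripper": -1, "x": 26, "y": -41}, {"gripper": -1, "x": 26, "y": -41}, {"gripper": -1, "x": 26, "y": -41}, {"gripper": -1, "x": 26, "y": -41}], force=60)

```text
invalid input
```

Emit:
step_arm(commands=[{"gripper": -1, "x": 26, "y": -41}, {"gripper": -1, "x": 26, "y": -41}, {"gripper": -1, "x": 26, "y": -41}, {"gripper": -1, "x": 26, "y": -41}, {"gripper": -1, "x": 26, "y": -41}, {"gripper": -1, "x": 26, "y": -41}, {"gripper": -1, "x": 26, "y": -41}, {"gripper": -1}, {"gripper": -1}, {"gripper": -1}])

```text
invalid input
```

Emit:
step_arm(commands=[{"gripper": -1, "x": 0, "y": 0, "z": -30, "spin": 8.3}, {"gripper": -1, "x": 0, "y": 0, "z": -30, "spin": 8.3}, {"gripper": -1, "x": 26, "y": -41, "z": 0, "spin": 0}, {"gripper": -1, "x": 26, "y": -41, "z": 0, "spin": 0}, {"gripper": -1, "x": 26, "y": -41, "z": 0, "spin": 0}, {"gripper": -1, "x": 26, "y": -41, "z": 0, "spin": 0}, {"gripper": -1, "x": 26, "y": -41, "z": 0, "spin": 0}, {"gripper": -1, "x": 26, "y": -41, "z": 0, "spin": 0}, {"gripper": -1, "x": 26, "y": -41, "z": 0, "spin": 0}, {"gripper": -1, "x": 26, "y": -41, "z": 0, "spin": 0}], force=60)

```text
time: 1.1
eef_pos: [0.4149, -0.2989, 0.3049]
tcp_rot: [1.0, 0.022, -0.0, -0.0]
contact_force: [0.8, 0.2, 0.8]
opening: 1.002
finger_force: 0.0
```

Emit:
step_arm(commands=[{"gripper": -1, "x": 20, "y": -42, "z": 0, "spin": 0}, {"gripper": -1, "x": 20, "y": -42, "z": 0, "spin": 0}, {"gripper": -1, "x": 20, "y": -42, "z": 0, "spin": 0}, {"gripper": -1, "x": 20, "y": -42, "z": 0, "spin": 0}, {"gripper": -1, "x": 20, "y": -42, "z": 0, "spin": 0}, {"gripper": -1, "x": 20, "y": -42, "z": 0, "spin": 0}, {"gripper": -1, "x": 18, "y": -41, "z": 0, "spin": 0}, {"gripper": -1, "x": -7, "y": -41, "z": 0, "spin": 0}, {"gripper": -1, "x": -7, "y": -41, "z": 0, "spin": 0}, {"gripper": -1, "x": -7, "y": -41, "z": 0, "spin": 0}])

```text
time: 2.1
eef_pos: [0.5123, 0.1216, 0.3046]
tcp_rot: [1.0, 0.022, -0.001, -0.0]
contact_force: [-0.2, 0.6, -0.0]
opening: 1.002
finger_force: 0.0
```

Emit:
step_arm(commands=[{"gripper": -1, "x": -7, "y": -41, "z": 0, "spin": 0}, {"gripper": -1, "x": -7, "y": -41, "z": 0, "spin": 0}, {"gripper": -1, "x": -7, "y": -41, "z": 0, "spin": 0}, {"gripper": -1, "x": -7, "y": -41, "z": 0, "spin": 0}, {"gripper": -1, "x": -7, "y": -41, "z": 0, "spin": 0}, {"gripper": -1, "x": -5, "y": -40, "z": 0, "spin": 0}, {"gripper": -1, "x": 0, "y": 0, "z": 30, "spin": 0}, {"gripper": -1, "x": 0, "y": 0, "z": 30, "spin": 0}, {"gripper": -1, "x": 0, "y": 0, "z": 20, "spin": 0}, {"gripper": -1, "x": 0, "y": 0, "z": 0, "spin": 0}])

```text
time: 3.1
eef_pos: [0.4599, 0.3618, 0.2206]
tcp_rot: [1.0, 0.022, -0.004, 0.002]
contact_force: [-0.2, -1.2, -0.5]
opening: 0.997
finger_force: 0.0
```

Emit:
step_arm(commands=[{"gripper": -1, "x": 3.2, "y": -5.5, "z": 15, "spin": 0}, {"gripper": -1, "x": 0, "y": 0, "z": 25, "spin": 0}, {"gripper": -1, "x": 0, "y": 0, "z": 25, "spin": 0}, {"gripper": -1, "x": 0, "y": 0, "z": 25, "spin": 0}, {"gripper": -1, "x": 0, "y": 0, "z": 15, "spin": 0}, {"gripper": -1, "x": 0, "y": 0, "z": 9, "spin": 0}, {"gripper": 1, "x": 0, "y": 0, "z": 0, "spin": 0}, {"gripper": 1, "x": 0, "y": 0, "z": 0, "spin": 0}, {"gripper": 1, "x": 0, "y": 0, "z": 0, "spin": 0}, {"gripper": 1, "x": 0, "y": 0, "z": 0, "spin": 0}], force=40)

```text
time: 4.1
eef_pos: [0.466, 0.3689, 0.1127]
tcp_rot: [1.0, 0.022, 0.001, -0.001]
contact_force: [0.2, 0.1, -1.0]
opening: 0.333
finger_force: 0.0
```

Emit:
step_arm(commands=[{"gripper": 1, "x": 0, "y": 0, "z": 0, "spin": 0}, {"gripper": 1, "x": 0, "y": 0, "z": 0, "spin": 0}, {"gripper": 1, "x": 0, "y": 0, "z": 0, "spin": 0}, {"gripper": 1, "x": 0, "y": 0, "z": 0, "spin": 0}, {"gripper": 1, "x": 0, "y": 0, "z": 0, "spin": 0}, {"gripper": 1, "x": 0, "y": 0, "z": 0, "spin": 0}, {"gripper": 1, "x": 0, "y": 0, "z": 0, "spin": 0}, {"gripper": 1, "x": 0, "y": 0, "z": 0, "spin": 0}, {"gripper": 1, "x": 0, "y": 0, "z": 0, "spin": 0}, {"gripper": 1, "x": 0, "y": 0, "z": 0, "spin": 0}])

```text
time: 5.1
eef_pos: [0.4657, 0.3687, 0.1122]
tcp_rot: [1.0, 0.022, 0.0, -0.0]
contact_force: [-0.8, -0.5, 5.1]
opening: 0.159
finger_force: 43.6
```

```bash
python3 - <<'E'
from fit import *
print(get_state()['qpos'])
for n in('top','scene'):
    C=pickle.load(open(n+'.pkl','rb'));P=cloud(C);c=C['color'].astype(int)
    m=(c[...,2]>1.3*c[...,1])&(c[...,0]>1.1*c[...,1])&(P[...,1]>.2)&(P[...,1]<.45)&(P[...,0]>.4)&(P[...,0]<.7)&(P[...,2]>.03)
    q=P[m]; print(n,len(q),q.min(0).round(3),q.max(0).round(3)); 
    for z0 in(.06,.08,.1,.12): 
        k=q[abs(q[:,2]-z0)<.01]; print(z0,len(k),k.mean(0).round(3) if len(k) else '')
E
```

```text
[ 4.99036353e-01  2.53480424e-01  1.87759522e+00 -5.06037083e-05
  1.00944440e+00  2.02575267e+00]
top 49 [0.544 0.329 0.059] [0.562 0.346 0.13 ]
0.06 17 [0.55  0.336 0.065]
0.08 9 [0.55  0.337 0.079]
0.1 7 [0.551 0.335 0.096]
0.12 15 [0.552 0.338 0.124]
scene 140 [0.464 0.329 0.043] [0.569 0.371 0.143]
0.06 35 [0.561 0.34  0.064]
0.08 31 [0.554 0.342 0.081]
0.1 31 [0.557 0.341 0.1  ]
0.12 39 [0.55  0.343 0.12 ]
```

Emit:
step_arm(commands=[{"gripper": 1, "x": 0, "y": 0, "z": -10, "spin": 0}, {"gripper": 1, "x": 0, "y": 0, "z": -15, "spin": 0}, {"gripper": 1, "x": 0, "y": 0, "z": -15, "spin": 0}, {"gripper": 1, "x": 0, "y": 0, "z": -11, "spin": 0}, {"gripper": 1, "x": 0, "y": 0, "z": 0, "spin": 0}, {"gripper": 1, "x": 0, "y": 0, "z": 0, "spin": 0}, {"gripper": 1, "x": 0, "y": 0, "z": 0, "spin": 0}, {"gripper": 1, "x": 0, "y": 0, "z": 0, "spin": 0}, {"gripper": 1, "x": 0, "y": 0, "z": 0, "spin": 0}, {"gripper": 1, "x": 0, "y": 0, "z": 0, "spin": 0}], force=25)

```text
time: 6.1
eef_pos: [0.4651, 0.3684, 0.1618]
tcp_rot: [1.0, 0.022, -0.0, 0.0]
contact_force: [0.2, 0.2, 0.8]
opening: 0.157
finger_force: 43.2
```

Emit:
step_arm(commands=[{"gripper": 1, "x": 0, "y": 0, "z": 0, "spin": -7.5}, {"gripper": 1, "x": 0, "y": 0, "z": 0, "spin": -7.5}, {"gripper": 1, "x": 0, "y": 0, "z": 0, "spin": 0}, {"gripper": 1, "x": 4.2, "y": 0, "z": 0.1, "spin": 0}, {"gripper": 1, "x": 4.2, "y": 0, "z": 0.3, "spin": 0}, {"gripper": 1, "x": 4.2, "y": 0, "z": 0.5, "spin": 0}, {"gripper": 1, "x": 4.2, "y": 0, "z": 0.6, "spin": 0}, {"gripper": 1, "x": 4.2, "y": 0, "z": 0.8, "spin": 0}, {"gripper": 1, "x": 4.2, "y": 0, "z": 0.9, "spin": 0}, {"gripper": 1, "x": 0, "y": 0, "z": 0, "spin": 0}], force=20)

```text
time: 7.1
eef_pos: [0.4899, 0.3763, 0.1591]
tcp_rot: [0.988, 0.152, 0.0, -0.0]
contact_force: [-3.4, -1.6, 2.3]
opening: 0.158
finger_force: 43.6
```

Emit:
step_arm(commands=[{"gripper": 1, "x": 4, "y": 0, "z": 1.2, "spin": 0}, {"gripper": 1, "x": 4, "y": 0, "z": 1.3, "spin": 0}, {"gripper": 1, "x": 4, "y": 0, "z": 1.5, "spin": 0}, {"gripper": 1, "x": 4, "y": 0, "z": 1.6, "spin": 0}, {"gripper": 1, "x": 4, "y": 0, "z": 1.8, "spin": 0}, {"gripper": 1, "x": 4, "y": 0, "z": 2, "spin": 0}, {"gripper": 1, "x": 4, "y": 0, "z": 2.2, "spin": 0}, {"gripper": 1, "x": 4, "y": 0, "z": 2.4, "spin": 0}, {"gripper": 1, "x": 3, "y": 0, "z": 2, "spin": 0}, {"gripper": 1, "x": 0, "y": 0, "z": 0, "spin": 0}])

```text
time: 8.1
eef_pos: [0.5231, 0.3867, 0.1427]
tcp_rot: [0.988, 0.152, 0.0, 0.0]
contact_force: [-1.7, -0.3, 3.1]
opening: 0.158
finger_force: 45.1
```

```bash
python3 - <<'E'
from h import *
print(get_state()['contact_force'],get_state()['finger_force'])
C=cam('scene'); a=cv2.resize(C['color'][140:250,350:430],None,fx=5,fy=5,interpolation=cv2.INTER_CUBIC)
save('lean.png',a)
E
```

```text
[-1.71977135 -0.31074783  3.12964283] 45.10855257511139
```

View pics/lean.png

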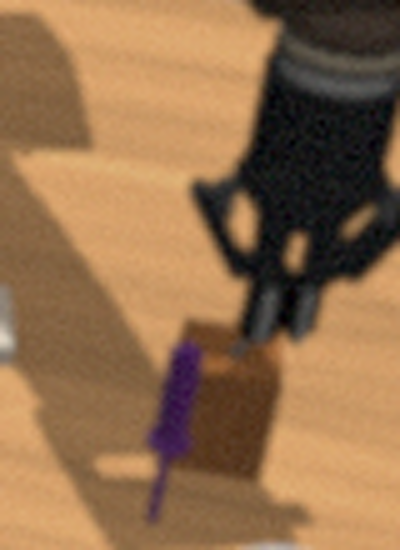

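The tilted shaft's lower end shows at crop (238,350), still in the hole. I tighten the grip, lift, square to the unit, and look at the tip from both cameras.

Emit:
step_arm(commands=[{"gripper": 1, "x": 0, "y": 0, "z": 0, "spin": 0}, {"gripper": 1, "x": 0, "y": 0, "z": 0, "spin": 0}, {"gripper": 1, "x": 0, "y": 0, "z": -20, "spin": 0}, {"gripper": 1, "x": 0, "y": 0, "z": -30, "spin": 0}, {"gripper": 1, "x": 0, "y": 0, "z": -40, "spin": 0}, {"gripper": 1, "x": 0, "y": 0, "z": -30, "spin": 5}, {"gripper": 1, "x": 0, "y": 0, "z": -10, "spin": 7}, {"gripper": 1, "x": 10, "y": 40, "z": 0, "spin": 7}, {"gripper": 1, "x": 10, "y": 40, "z": 0, "spin": 0}, {"gripper": 1, "x": 0, "y": 0, "z": 0, "spin": 0}], force=110)

```text
time: 9.15
eef_pos: [0.5474, 0.304, 0.2729]
tcp_rot: [1.0, -0.015, 0.002, 0.001]
contact_force: [-0.1, 0.1, -0.5]
opening: 0.146
finger_force: 107.3
```

```bash
python3 - <<'E'
from fit import *
s=get_state(); print(s['eef_pos'],s['tcp_rot'],s['contact_force'],s['finger_force'],s['time'])
pickle.dump(s,open('st.pkl','wb'))
Rm=R.from_quat(s['tcp_rot']).as_matrix(); ims=[]
for n in('scene','top'):
    C=cam(n); pickle.dump(C,open(n+'1.pkl','wb'))
    c=proj(C,s['eef_pos']).round().astype(int); print(n,'tcp px',c)
    for th in(0,25,30,35,40): 
        t=np.radians(th); tip=s['eef_pos']+Rm@(np.array([0,0,-.005])+.102*np.array([-np.sin(t),0,np.cos(t)])); print(th,tip.round(3),proj(C,tip).round(1))
    u,v=c; a=C['color'][v-40:v+60,u-50:u+30]; 
    if n=='top': a=np.clip(a*2.2,0,255).astype(np.uint8)
    ims.append(cv2.resize(a,None,fx=5,fy=5,interpolation=cv2.INTER_CUBIC)); print('origin',u-50,v-40)
save('tip.png',np.hstack(ims))
E
```

```text
[0.54738184 0.30400535 0.27294934] [ 9.99886200e-01 -1.49802635e-02  1.70413019e-03  5.24755243e-04] [-0.06564075  0.08101864 -0.46020674] 107.26096272468567 9.15
scene tcp px [384 161]
0 [0.548 0.304 0.176] [377.9 191.2]
25 [0.505 0.305 0.185] [380.6 181.3]
30 [0.497 0.305 0.189] [381.2 178.8]
35 [0.489 0.306 0.194] [381.8 176.3]
40 [0.482 0.306 0.2  ] [382.5 173.6]
origin 334 121
top tcp px [137 184]
0 [0.548 0.304 0.176] [146. 191.]
25 [0.505 0.305 0.185] [143.6 205. ]
30 [0.497 0.305 0.189] [142.9 207.4]
35 [0.489 0.306 0.194] [142.2 209.7]
40 [0.482 0.306 0.2  ] [141.5 211.9]
origin 87 144
```

View pics/tip.png

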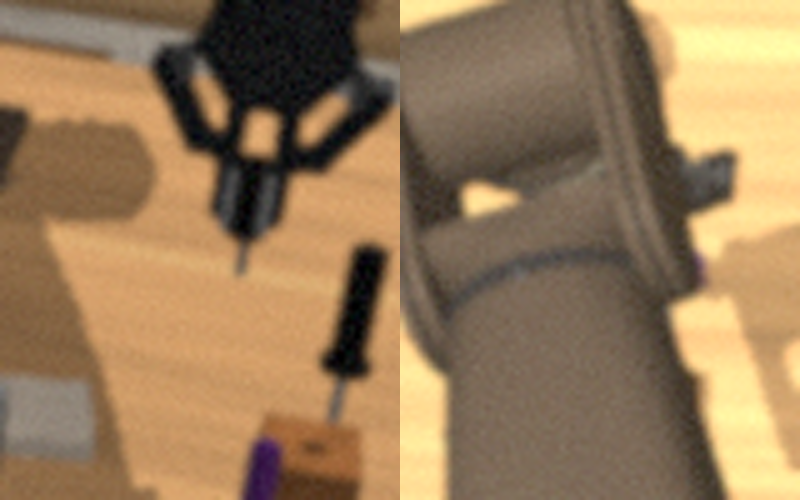

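The tip shows at crop (240,275), scene px (381.6,175.6), which gives a lean of about 36°. The tip is then 60 mm behind and 77.5 mm below the TCP. Next I check the unit pose against the switch nubs.

```bash
python3 - <<'E'
from fit import *
from scipy.optimize import least_squares
S=pickle.load(open('scene.pkl','rb'));T=pickle.load(open('top.pkl','rb'))
c,s=np.cos(np.pi/6),np.sin(np.pi/6)
def nub(i,on,h=6): 
    u=66 if on else 54
    return np.array([-45+u*c-h*s, -28+14*(i-1), 20+u*s+h*c])/1e3
on={1:1,2:0,3:1,4:1,5:0}
oS=[(5,290.4,206.2),(4,295.2,204.7),(3,299.5,205.4),(2,303,209.5),(1,308.2,207.3)]
oT=[(1,218.2,208.7),(3,226.4,208.7),(4,230.7,208.7)]
off=-.5
def res(p,full=False):
    r=[proj(C,pose(p,[nub(i,on[i])]))[0]-[u+off,v+off] for C,o in((S,oS),(T,oT)) for i,u,v in o]
    return np.ravel(r)
r=least_squares(res,[.534,.075,3.115]); print(r.x.round(4)); print(r.fun.reshape(-1,2).round(2))
g=lambda p:np.concatenate([res(p),[(p[2]-3.113)/.01]])
r=least_squares(g,[.534,.075,3.115]); print('yaw fixed',r.x.round(4)); print(res(r.x).reshape(-1,2).round(2))
for p in([.534,.0753,3.114],r.x):
  # end stop / wall / strip corners check: project and read brightness overlay
  im=S['color'][165:245,255:340]; 
  print('panel corners S crop*4.6',[((proj(S,pose(p,[np.array(q)/1e3]))[0]+.5-[255,165])*4.6).round(0).tolist() for q in([-90,-100,20],[-90,100,20],[-68,74,34],[-7,-80,160],[-7,80,160],[21,-80,160])])
  print('T crop*5.2',[((proj(T,pose(p,[np.array(q)/1e3]))[0]+.5-[190,175])*5.2+[391,0]).round(0).tolist() for q in([-90,-100,20],[-90,100,20],[-68,74,34],[-7,-80,160],[-7,80,160],[21,-80,160])])
# strip in T: white mask ends
P=cloud(T); m=(T['color'].min(2)>100)&(abs(P[...,0]-.6)<.025)&(abs(P[...,1]-.08)<.12); v,u=np.where(m); print('strip T',len(u),u.min(),u.max(),v.min(),v.max(), T['color'].min(2)[m].max())
q=P[m]; print(np.percentile(q,[2,50,98],axis=0).round(3))
E
```

```text
[0.5328 0.0739 3.1186]
[[ 0.49  0.56]
 [ 0.94 -0.23]
 [ 0.83 -0.  ]
 [ 0.52  0.09]
 [ 0.6  -0.03]
 [ 0.6  -0.54]
 [ 1.28 -0.11]
 [ 1.43  0.1 ]]
yaw fixed [0.5328 0.0738 3.1131]
[[ 0.49  0.53]
 [ 0.95 -0.25]
 [ 0.84 -0.  ]
 [ 0.5   0.1 ]
 [ 0.59 -0.  ]
 [ 0.6  -0.58]
 [ 1.28 -0.11]
 [ 1.42  0.13]]
panel corners S crop*4.6 [[310.0, 347.0], [23.0, 277.0], [71.0, 251.0], [332.0, 96.0], [100.0, 48.0], [342.0, 76.0]]
T crop*5.2 [[441.0, 20.0], [758.0, 36.0], [714.0, 63.0], [434.0, 106.0], [716.0, 120.0], [429.0, 155.0]]
panel corners S crop*4.6 [[308.0, 346.0], [22.0, 276.0], [69.0, 250.0], [330.0, 95.0], [98.0, 47.0], [340.0, 75.0]]
T crop*5.2 [[443.0, 22.0], [760.0, 38.0], [717.0, 65.0], [436.0, 108.0], [719.0, 123.0], [432.0, 157.0]]
strip T 66 201 251 183 190 118
[[0.593 0.001 0.027]
 [0.602 0.13  0.032]
 [0.609 0.164 0.037]]
```

Emit:
step_arm(commands=[{"gripper": 1, "x": 25, "y": 10, "z": 0, "spin": 0}, {"gripper": 1, "x": 25, "y": 33, "z": 0, "spin": 0}, {"gripper": 1, "x": 20, "y": 40, "z": 0, "spin": 0}, {"gripper": 1, "x": 20, "y": 40, "z": 0, "spin": 0}, {"gripper": 1, "x": 0, "y": 40, "z": 0, "spin": 0}, {"gripper": 1, "x": 0, "y": 40, "z": 0, "spin": 0}, {"gripper": 1, "x": 0, "y": 40, "z": 0, "spin": 0}, {"gripper": 1, "x": 0, "y": 0, "z": 15, "spin": 0}, {"gripper": 1, "x": 0, "y": 0, "z": 18, "spin": 0}, {"gripper": 1, "x": 0, "y": 0, "z": 0, "spin": 0}])

```text
time: 10.25
eef_pos: [0.6277, 0.0637, 0.2361]
tcp_rot: [1.0, -0.012, -0.003, -0.0]
contact_force: [-0.4, 1.3, -1.8]
opening: 0.147
finger_force: 107.4
```

```bash
cat > look.py <<'E'
from fit import *
import sys
s=get_state(); print(s['eef_pos'].round(4),s['tcp_rot'].round(4),s['contact_force'].round(1))
Rm=R.from_quat(s['tcp_rot']).as_matrix(); tip=s['eef_pos']+Rm@[-.060,0,.0775]; 
p=np.array([.5335,.0745,3.114]); c,sn=np.cos(p[2]),np.sin(p[2]); d=tip-[p[0],p[1],0]
u=np.array([c*d[0]+sn*d[1],-sn*d[0]+c*d[1],d[2]])*1e3
sl=(u[0]+45)*.866+(u[2]-20)*.5; h=-(u[0]+45)*.5+(u[2]-20)*.866
print('tip',tip.round(4),'unit',u.round(1),'slope s,h',sl.round(1),h.round(1))
if len(sys.argv)>1:
    ims=[]
    for n in('scene','top'):
        a=0
        for k in range(4): C=cam(n); a=a+C['color'].astype(float)/4
        u0,v0=proj(C,tip); print(n,'tip px',u0.round(1),v0.round(1))
        w=(245,355,150,250) if n=='scene' else (180,270,165,240)
        b=a[w[2]:w[3],w[0]:w[1]]; 
        if n=='top': b=b*2.2
        ims.append(cv2.resize(np.clip(b,0,255).astype(np.uint8),None,fx=4,fy=4,interpolation=cv2.INTER_CUBIC))
    H=max(i.shape[0] for i in ims); save(sys.argv[1],np.hstack([np.pad(i,((0,H-i.shape[0]),(0,0),(0,0))) for i in ims]))
E
python3 look.py a.png
```

```text
[0.6277 0.0637 0.2361] [ 9.999e-01 -1.240e-02 -2.900e-03 -4.000e-04] [-0.4  1.3 -1.8]
tip [0.5672 0.0652 0.1589] unit [-34.    8.3 158.9] slope s,h 79.0 114.8
scene tip px 295.5 183.9
top tip px 228.6 187.7
```

View pics/a.png

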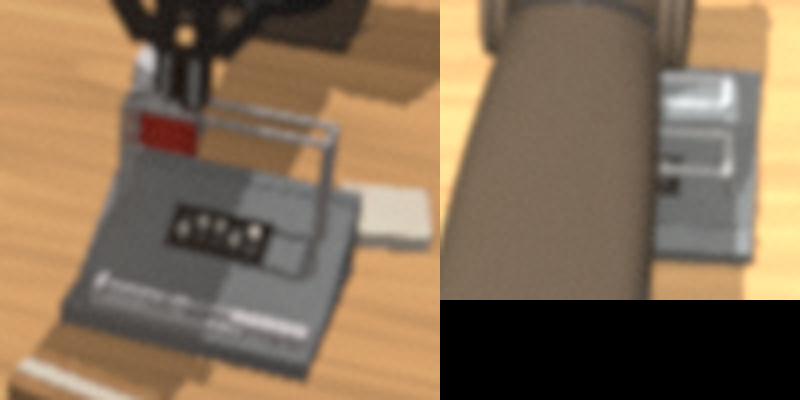

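The view from here doesn't separate the grey tip from the grey unit. The nubs at crop (180,228), (203,220), (222,222), (235,240) and (253,232) are unchanged. I go in along the panel normal.

Emit:
step_arm(commands=[{"gripper": 1, "x": -5, "y": 0, "z": 8.5, "spin": 0}, {"gripper": 1, "x": -10, "y": 0, "z": 17, "spin": 0}, {"gripper": 1, "x": -10, "y": 0, "z": 17, "spin": 0}, {"gripper": 1, "x": -10, "y": 0, "z": 17, "spin": 0}, {"gripper": 1, "x": -5, "y": 0, "z": 8.5, "spin": 0}, {"gripper": 1, "x": 0, "y": 0, "z": 0, "spin": 0}, {"gripper": 1, "x": 0, "y": 0, "z": 0, "spin": 0}, {"gripper": 1, "x": 0, "y": 0, "z": 0, "spin": 0}, {"gripper": 1, "x": 0, "y": 0, "z": 0, "spin": 0}, {"gripper": 1, "x": 0, "y": 0, "z": 0, "spin": 0}])

```text
time: 11.65
eef_pos: [0.5898, 0.0633, 0.1729]
tcp_rot: [1.0, -0.013, 0.001, 0.0]
contact_force: [-0.3, 0.1, -1.1]
opening: 0.151
finger_force: 107.3
```

```bash
python3 look.py
```

```text
[0.5898 0.0633 0.1729] [ 9.999e-01 -1.290e-02  7.000e-04  0.000e+00] [-0.3  0.1 -1.1]
tip [0.53   0.0648 0.0953] unit [ 3.3  9.8 95.3] slope s,h 79.5 41.1
```

Emit:
step_arm(commands=[{"gripper": 1, "x": 0, "y": 4, "z": 0, "spin": 0}, {"gripper": 1, "x": -5, "y": 0, "z": 8.5, "spin": 0}, {"gripper": 1, "x": 0, "y": 0, "z": 0, "spin": 0}, {"gripper": 1, "x": 0, "y": 0, "z": 0, "spin": 0}, {"gripper": 1, "x": 0, "y": 0, "z": 0, "spin": 0}, {"gripper": 1, "x": 0, "y": 0, "z": 0, "spin": 0}, {"gripper": 1, "x": 0, "y": 0, "z": 0, "spin": 0}, {"gripper": 1, "x": 0, "y": 0, "z": 0, "spin": 0}, {"gripper": 1, "x": 0, "y": 0, "z": 0, "spin": 0}, {"gripper": 1, "x": 0, "y": 0, "z": 0, "spin": 0}])

```text
time: 12.65
eef_pos: [0.5841, 0.0595, 0.1637]
tcp_rot: [1.0, -0.013, 0.0, -0.0]
contact_force: [1.0, 0.4, -1.0]
opening: 0.148
finger_force: 107.3
```

```bash
python3 look.py; cat > tipd.py <<'E'
from fit import *
s=get_state();Rm=R.from_quat(s['tcp_rot']).as_matrix()
C=cam('scene');S0=pickle.load(open('scene.pkl','rb'));P=cloud(C)
d=S0['z_map']-C['z_map']; g=(s['eef_pos']+Rm@[0,0,-.005])
m=(d>.012)&(C['z_map']>0); q=(P-g)@Rm*1e3   # tool axes from grasp point
m&=(abs(q[...,1])<15)&(q[...,2]>22)&(q[...,2]<110)&(q[...,0]<10)&(q[...,0]>-90)
v,u=np.where(m); print(len(u))
for z0 in range(25,105,6):
    k=q[m&(abs(q[...,2]-z0)<3)]
    if len(k): print(z0,len(k),k.mean(0).round(1))
print('lowest px',[(a,b,q[b,a].round(1).tolist()) for a,b in list(zip(u,v))[-8:]])
E
python3 tipd.py
```

```text
[0.5841 0.0595 0.1637] [ 0.9999 -0.0129  0.     -0.    ] [ 1.   0.4 -1. ]
tip [0.5241 0.061  0.0861] unit [ 9.  13.7 86.1] slope s,h 79.8 30.3
26
25 2 [-21.2  -3.5  25.3]
31 9 [-22.1   1.7  32. ]
37 4 [-18.   -0.4  35.8]
55 2 [-43.   -0.3  54.7]
61 2 [-47.    0.5  60.9]
67 1 [-53.5   0.3  68.3]
73 3 [-55.2  -1.5  71.3]
79 2 [-57.   -0.9  77.5]
103 1 [-50.6   0.4 104.2]
lowest px [(np.int64(296), np.int64(193), [-45.3, -1.6, 59.4]), (np.int64(296), np.int64(194), [-53.5, 0.3, 68.3]), (np.int64(297), np.int64(194), [-57.5, -1.8, 70.1]), (np.int64(296), np.int64(195), [-53.3, 0.0, 71.8]), (np.int64(297), np.int64(195), [-54.6, -2.8, 71.9]), (np.int64(296), np.int64(196), [-56.1, 0.5, 77.3]), (np.int64(297), np.int64(196), [-57.8, -2.3, 77.6]), (np.int64(295), np.int64(204), [-50.6, 0.4, 104.2])]
```

Emit:
step_arm(commands=[{"gripper": 1, "x": -3, "y": 0, "z": 5.2, "spin": 0}, {"gripper": 1, "x": -3, "y": 0, "z": 5.2, "spin": 0}, {"gripper": 1, "x": -3, "y": 0, "z": 5.2, "spin": 0}, {"gripper": 1, "x": -2, "y": 0, "z": 3.5, "spin": 0}, {"gripper": 1, "x": -1, "y": 0, "z": 1.7, "spin": 0}, {"gripper": 1, "x": -1, "y": 0, "z": 1.7, "spin": 0}, {"gripper": 1, "x": 0, "y": 0, "z": 0, "spin": 0}, {"gripper": 1, "x": 0, "y": 0, "z": 0, "spin": 0}, {"gripper": 1, "x": 0, "y": 0, "z": 0, "spin": 0}, {"gripper": 1, "x": 0, "y": 0, "z": 0, "spin": 0}])

```text
time: 13.7
eef_pos: [0.5713, 0.0598, 0.1414]
tcp_rot: [1.0, -0.013, 0.0, 0.0]
contact_force: [0.2, 0.0, -0.3]
opening: 0.146
finger_force: 107.3
```

```bash
python3 look.py
```

```text
[0.5713 0.0598 0.1414] [ 9.999e-01 -1.290e-02  2.000e-04  0.000e+00] [ 0.2  0.  -0.3]
tip [0.5114 0.0613 0.0638] unit [21.8 13.8 63.8] slope s,h 79.7 4.6
```

Emit:
step_arm(commands=[{"gripper": 1, "x": -0.8, "y": 0, "z": 1.3, "spin": 0}, {"gripper": 1, "x": 1.7, "y": 0, "z": 1, "spin": 0}, {"gripper": 1, "x": 1.7, "y": 0, "z": 1, "spin": 0}, {"gripper": 1, "x": 1.7, "y": 0, "z": 1, "spin": 0}, {"gripper": 1, "x": 1.7, "y": 0, "z": 1, "spin": 0}, {"gripper": 1, "x": 1.7, "y": 0, "z": 1, "spin": 0}, {"gripper": 1, "x": 1.7, "y": 0, "z": 1, "spin": 0}, {"gripper": 1, "x": 0, "y": 0, "z": 0, "spin": 0}, {"gripper": 1, "x": 0, "y": 0, "z": 0, "spin": 0}, {"gripper": 1, "x": 0, "y": 0, "z": 0, "spin": 0}])

```text
time: 14.7
eef_pos: [0.5804, 0.0596, 0.1338]
tcp_rot: [1.0, -0.013, -0.0, 0.0]
contact_force: [0.3, -0.4, 0.4]
opening: 0.144
finger_force: 107.3
```

```bash
python3 look.py
```

```text
[0.5804 0.0596 0.1338] [ 0.9999 -0.0129 -0.      0.    ] [ 0.3 -0.4  0.4]
tip [0.5204 0.0611 0.0563] unit [12.7 13.8 56.3] slope s,h 68.1 2.6
```

Emit:
step_arm(commands=[{"gripper": 1, "x": 1.7, "y": 0, "z": 1, "spin": 0}, {"gripper": 1, "x": 1.7, "y": 0, "z": 1, "spin": 0}, {"gripper": 1, "x": 1.7, "y": 0, "z": 1, "spin": 0}, {"gripper": 1, "x": 1.7, "y": 0, "z": 1, "spin": 0}, {"gripper": 1, "x": 0.8, "y": 0, "z": 0.5, "spin": 0}, {"gripper": 1, "x": 0, "y": 0, "z": 0, "spin": 0}, {"gripper": 1, "x": 0, "y": 0, "z": 0, "spin": 0}, {"gripper": 1, "x": 0, "y": 0, "z": 0, "spin": 0}, {"gripper": 1, "x": 0, "y": 0, "z": 0, "spin": 0}, {"gripper": 1, "x": 0, "y": 0, "z": 0, "spin": 0}])

```text
time: 15.7
eef_pos: [0.5881, 0.0594, 0.1293]
tcp_rot: [1.0, -0.013, 0.0, 0.0]
contact_force: [0.3, -1.1, 0.5]
opening: 0.148
finger_force: 107.4
```

```bash
python3 look.py
```

```text
[0.5881 0.0594 0.1293] [ 9.999e-01 -1.290e-02  1.000e-04  0.000e+00] [ 0.3 -1.1  0.5]
tip [0.5282 0.0609 0.0518] unit [ 4.9 13.7 51.8] slope s,h 59.2 2.6
```

Emit:
step_arm(commands=[{"gripper": 1, "x": 0.9, "y": 0, "z": 0.5, "spin": 0}, {"gripper": 1, "x": 0.9, "y": 0, "z": 0.5, "spin": 0}, {"gripper": 1, "x": 0.9, "y": 0, "z": 0.5, "spin": 0}, {"gripper": 1, "x": 0, "y": 0, "z": 0, "spin": 0}, {"gripper": 1, "x": 0, "y": 0, "z": 0, "spin": 0}, {"gripper": 1, "x": 0, "y": 0, "z": 0, "spin": 0}, {"gripper": 1, "x": 0, "y": 0, "z": 0, "spin": 0}, {"gripper": 1, "x": 0, "y": 0, "z": 0, "spin": 0}, {"gripper": 1, "x": 0, "y": 0, "z": 0, "spin": 0}, {"gripper": 1, "x": 0, "y": 0, "z": 0, "spin": 0}])

```text
time: 16.7
eef_pos: [0.5907, 0.0593, 0.1278]
tcp_rot: [1.0, -0.013, -0.0, -0.0]
contact_force: [-1.8, -0.2, -0.3]
opening: 0.151
finger_force: 107.4
```

```bash
python3 look.py;python3 tipd.py
```

```text
[0.5907 0.0593 0.1278] [ 9.999e-01 -1.290e-02 -1.000e-04 -0.000e+00] [-1.8 -0.2 -0.3]
tip [0.5307 0.0609 0.0503] unit [ 2.4 13.7 50.3] slope s,h 56.2 2.6
22
25 2 [-17.5   3.8  24.8]
31 6 [-22.5   1.2  32. ]
37 4 [-23.6   0.2  36.7]
49 1 [-43.8  -2.6  51.9]
55 2 [-43.9  -1.3  56. ]
61 1 [-45.    0.4  60.9]
67 1 [-51.1  -1.2  64.2]
73 2 [-52.    1.8  73.1]
79 3 [-52.7  -0.6  79.3]
lowest px [(np.int64(295), np.int64(203), [-44.8, -2.6, 56.2]), (np.int64(294), np.int64(204), [-45.0, 0.4, 60.9]), (np.int64(295), np.int64(204), [-51.1, -1.2, 64.2]), (np.int64(294), np.int64(205), [-54.4, 2.7, 71.0]), (np.int64(294), np.int64(207), [-49.6, 0.9, 75.2]), (np.int64(295), np.int64(207), [-54.4, -1.1, 77.7]), (np.int64(294), np.int64(208), [-52.0, 1.3, 80.6]), (np.int64(295), np.int64(208), [-51.8, -2.0, 79.7])]
```

Emit:
step_arm(commands=[{"gripper": 1, "x": 0.9, "y": 0, "z": 0.5, "spin": 0}, {"gripper": 1, "x": 0.9, "y": 0, "z": 0.5, "spin": 0}, {"gripper": 1, "x": 0, "y": 0, "z": 0, "spin": 0}, {"gripper": 1, "x": 0, "y": 0, "z": 0, "spin": 0}, {"gripper": 1, "x": 0, "y": 0, "z": 0, "spin": 0}, {"gripper": 1, "x": 0, "y": 0, "z": 0, "spin": 0}, {"gripper": 1, "x": 0, "y": 0, "z": 0, "spin": 0}, {"gripper": 1, "x": 0, "y": 0, "z": 0, "spin": 0}, {"gripper": 1, "x": 0, "y": 0, "z": 0, "spin": 0}, {"gripper": 1, "x": 0, "y": 0, "z": 0, "spin": 0}])

```text
time: 17.75
eef_pos: [0.5921, 0.0593, 0.1268]
tcp_rot: [1.0, -0.013, -0.001, -0.0]
contact_force: [-4.7, -0.2, 4.8]
opening: 0.15
finger_force: 107.9
```

```bash
python3 look.py
```

```text
[0.5921 0.0593 0.1268] [ 9.999e-01 -1.280e-02 -8.000e-04 -0.000e+00] [-4.7 -0.2  4.8]
tip [0.532  0.0608 0.0494] unit [ 1.1 13.7 49.4] slope s,h 54.6 2.4
```

End-stop force felt. I back off and check the switches.

Emit:
step_arm(commands=[{"gripper": 1, "x": -2.6, "y": 0, "z": -1.5, "spin": 0}, {"gripper": 1, "x": 5, "y": 0, "z": -8.7, "spin": 0}, {"gripper": 1, "x": 10, "y": 0, "z": -17.3, "spin": 0}, {"gripper": 1, "x": 12, "y": 0, "z": -20.8, "spin": 0}, {"gripper": 1, "x": 14, "y": 0, "z": -24.3, "spin": 0}, {"gripper": 1, "x": 14, "y": 0, "z": -24.3, "spin": 0}, {"gripper": 1, "x": 0, "y": -20, "z": 0, "spin": 0}, {"gripper": 1, "x": 0, "y": -40, "z": 0, "spin": 0}, {"gripper": 1, "x": 0, "y": -40, "z": 0, "spin": 0}, {"gripper": 1, "x": 0, "y": -20, "z": 0, "spin": 0}])

```text
time: 18.75
eef_pos: [0.6494, 0.1808, 0.2247]
tcp_rot: [1.0, -0.012, 0.003, -0.001]
contact_force: [0.8, -1.0, -0.4]
opening: 0.147
finger_force: 107.5
```

```bash
cat > sw.py <<'E'
from fit import *
print(get_state()['eef_pos'])
a=sum(cam('scene')['color'].astype(float) for _ in range(10))/10; C=cam('scene')
np.save('avg.npy',a); g=a.mean(2)
c,s=np.cos(np.pi/6),np.sin(np.pi/6); p=[.5335,.0745,3.114]
for i in range(1,6):
    sl=np.arange(46,76,2.); q=np.array([[-45+u*c-7*s,-28+14*(i-1),20+u*s+7*c] for u in sl])/1e3
    px=proj(C,pose(p,q)).astype(np.float32)
    v=cv2.remap(g.astype(np.float32),px[None,:,0]-.5,px[None,:,1],cv2.INTER_LINEAR)[0]
    w=np.clip(v-v.min()-.4*np.ptp(v),0,None); print(i,'centre slope',((w*sl).sum()/w.sum()).round(1),v.round(0).astype(int))
E
python3 sw.py; python3 - <<'E'
from h import *
save('sw.png',np.clip(np.load('avg.npy')[165:250,255:355],0,255).astype(np.uint8),7)
E
```

```text
[0.64940074 0.18081496 0.22470237]
1 centre slope 64.0 [ 46  48  49  51  54  64  75  87  99 102 101  88  74  64  66]
2 centre slope 53.7 [62 75 87 94 98 93 85 70 57 48 41 40 42 50 60]
3 centre slope 63.0 [ 58  60  60  61  65  77  96 113 127 122 115  97  82  79  82]
4 centre slope 52.6 [ 88 111 130 142 136 122 103  85  66  56  46  48  52  67  82]
5 centre slope 54.3 [ 75  94 113 130 137 131 117  99  78  63  48  48  52  69  85]
```

View pics/sw.png

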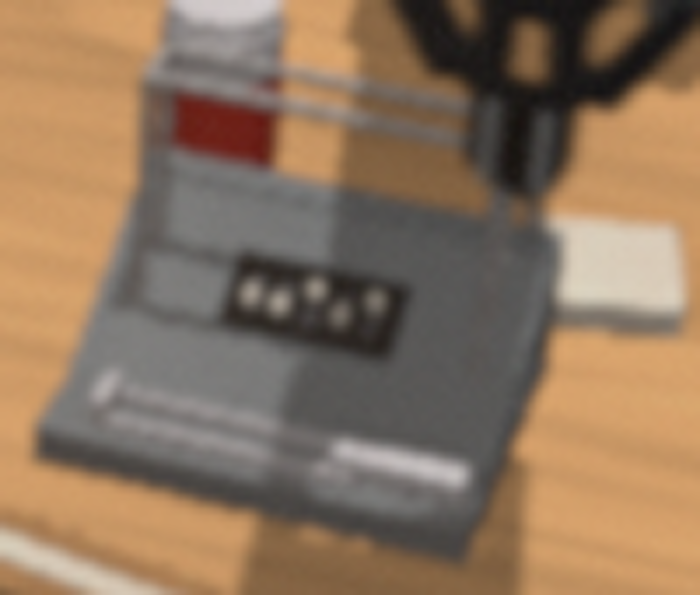

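Switches read 1 on, 2 off, 3 on, 4 off, 5 off, as wanted: high nubs at (315,287) and (375,300), low ones at (250,292), (280,303) and (342,318). The strip lies at (335–468, 450–478), its left end not yet pushed. Now the strip.

Emit:
step_arm(commands=[{"gripper": 1, "x": 15, "y": 5, "z": 0, "spin": 0}, {"gripper": 1, "x": 0, "y": 0, "z": 20, "spin": 0}, {"gripper": 1, "x": 0, "y": 0, "z": 30, "spin": 0}, {"gripper": 1, "x": 0, "y": 0, "z": 30, "spin": 0}, {"gripper": 1, "x": 0, "y": 0, "z": 15, "spin": 0}, {"gripper": 1, "x": 0, "y": 0, "z": 0, "spin": 0}, {"gripper": 1, "x": 0, "y": 0, "z": 0, "spin": 0}, {"gripper": 1, "x": 0, "y": 0, "z": 0, "spin": 0}, {"gripper": 1, "x": 0, "y": 0, "z": 0, "spin": 0}, {"gripper": 1, "x": 0, "y": 0, "z": 0, "spin": 0}])

```text
time: 20.3
eef_pos: [0.6637, 0.1726, 0.1304]
tcp_rot: [1.0, -0.013, 0.001, -0.0]
contact_force: [0.5, 0.2, -0.6]
opening: 0.147
finger_force: 107.4
```

```bash
python3 look.py; python3 tipd.py; python3 - <<'E'
from fit import *
# strip left end from top/scene initial: intersect pixel rays with z=.032
for n,px in(('scene',(321.9,233.3)),('scene',(302.9,229)),('top',(200.3,185.1))):
    C=pickle.load(open(n+'.pkl','rb')); u,v=px
    d=C['R']@np.array([(u-.5-C['cx'])/C['fx'],-(v-.5-C['cy'])/C['fy'],-1]); print(n,(C['eye']+d*(.032-C['eye'][2])/d[2]).round(4))
E
```

```text
[0.6637 0.1726 0.1304] [ 9.999e-01 -1.280e-02  1.300e-03 -1.000e-04] [ 0.5  0.2 -0.6]
tip [0.6039 0.1741 0.0527] unit [ -67.6 -101.6   52.7] slope s,h -3.3 39.7
20
25 3 [-16.8   4.3  24.8]
31 3 [-24.    5.3  33.3]
37 7 [-20.6   5.   35.6]
55 1 [-41.4   1.4  55.6]
67 2 [-50.8   1.2  65.5]
73 3 [-54.6  -1.   72.3]
79 1 [-62.5  -1.9  79.8]
lowest px [(np.int64(323), np.int64(222), [-17.7, 0.5, 36.0]), (np.int64(324), np.int64(223), [-41.4, 1.4, 55.6]), (np.int64(324), np.int64(224), [-49.9, 2.6, 65.2]), (np.int64(325), np.int64(224), [-51.6, -0.1, 65.7]), (np.int64(325), np.int64(225), [-54.2, -0.0, 71.1]), (np.int64(326), np.int64(225), [-56.9, -2.5, 72.2]), (np.int64(325), np.int64(226), [-52.8, -0.6, 73.7]), (np.int64(326), np.int64(226), [-62.5, -1.9, 79.8])]
scene [0.6083 0.1659 0.032 ]
scene [0.608  0.1067 0.032 ]
top [0.6031 0.1677 0.032 ]
```

Emit:
step_arm(commands=[{"gripper": 1, "x": 0, "y": -6, "z": 0, "spin": 0}, {"gripper": 1, "x": 0, "y": 0, "z": 10, "spin": 0}, {"gripper": 1, "x": 0, "y": 0, "z": 10, "spin": 0}, {"gripper": 1, "x": 0, "y": 0, "z": 5, "spin": 0}, {"gripper": 1, "x": 0, "y": 0, "z": 2, "spin": 0}, {"gripper": 1, "x": 0, "y": 0, "z": 0, "spin": 0}, {"gripper": 1, "x": 0, "y": 0, "z": 0, "spin": 0}, {"gripper": 1, "x": 0, "y": 0, "z": 0, "spin": 0}, {"gripper": 1, "x": 0, "y": 0, "z": 0, "spin": 0}, {"gripper": 1, "x": 0, "y": 0, "z": 0, "spin": 0}])

```text
time: 21.35
eef_pos: [0.6633, 0.1785, 0.1022]
tcp_rot: [1.0, -0.013, 0.0, -0.0]
contact_force: [0.0, -0.4, -1.3]
opening: 0.147
finger_force: 107.4
```

```bash
python3 look.py
```

```text
[0.6633 0.1785 0.1022] [ 9.999e-01 -1.290e-02  4.000e-04 -0.000e+00] [ 0.  -0.4 -1.3]
tip [0.6034 0.18   0.0246] unit [ -66.9 -107.4   24.6] slope s,h -16.7 15.0
```

Emit:
step_arm(commands=[{"gripper": 1, "x": 0.7, "y": 3, "z": 0, "spin": 0}, {"gripper": 1, "x": 0, "y": 4, "z": 0, "spin": 0}, {"gripper": 1, "x": 0, "y": 4, "z": 0, "spin": 0}, {"gripper": 1, "x": 0, "y": 5, "z": 0, "spin": 0}, {"gripper": 1, "x": 0, "y": 6, "z": 0, "spin": 0}, {"gripper": 1, "x": 0, "y": 7, "z": 0, "spin": 0}, {"gripper": 1, "x": 0, "y": 7, "z": 0, "spin": 0}, {"gripper": 1, "x": 0, "y": 7, "z": 0, "spin": 0}, {"gripper": 1, "x": 0, "y": 7, "z": 0, "spin": 0}, {"gripper": 1, "x": 0, "y": 7, "z": 0, "spin": 0}])

```text
time: 22.35
eef_pos: [0.6623, 0.1208, 0.1017]
tcp_rot: [1.0, -0.013, 0.0, -0.0]
contact_force: [-0.5, -0.2, 0.1]
opening: 0.145
finger_force: 107.4
```

```bash
python3 look.py
```

```text
[0.6623 0.1208 0.1017] [ 0.9999 -0.0129  0.     -0.    ] [-0.5 -0.2  0.1]
tip [0.6023 0.1224 0.0242] unit [-67.5 -49.7  24.2] slope s,h -17.3 14.9
```

Emit:
step_arm(commands=[{"gripper": 1, "x": 0, "y": 7, "z": 0, "spin": 0}, {"gripper": 1, "x": 0, "y": 7, "z": 0, "spin": 0}, {"gripper": 1, "x": 0, "y": 7, "z": 0, "spin": 0}, {"gripper": 1, "x": 0, "y": 7, "z": 0, "spin": 0}, {"gripper": 1, "x": 0, "y": 7, "z": 0, "spin": 0}, {"gripper": 1, "x": 0, "y": 6, "z": 0, "spin": 0}, {"gripper": 1, "x": 0, "y": 5, "z": 0, "spin": 0}, {"gripper": 1, "x": 0, "y": 3, "z": 0, "spin": 0}, {"gripper": 1, "x": 0, "y": 0, "z": 0, "spin": 0}, {"gripper": 1, "x": 0, "y": 0, "z": 0, "spin": 0}])

```text
time: 23.35
eef_pos: [0.661, 0.0724, 0.1017]
tcp_rot: [1.0, -0.013, -0.0, 0.0]
contact_force: [-0.0, 0.5, -0.7]
opening: 0.146
finger_force: 107.4
```

```bash
python3 look.py
```

```text
[0.661  0.0724 0.1017] [ 9.999e-01 -1.280e-02 -0.000e+00  1.000e-04] [-0.   0.5 -0.7]
tip [0.601  0.074  0.0242] unit [-67.5  -1.3  24.2] slope s,h -17.4 14.9
```

Emit:
step_arm(commands=[{"gripper": 1, "x": 0, "y": 2, "z": 0, "spin": 0}, {"gripper": 1, "x": 0, "y": 2, "z": 0, "spin": 0}, {"gripper": 1, "x": 0, "y": 2, "z": 0, "spin": 0}, {"gripper": 1, "x": 0, "y": 1.5, "z": 0, "spin": 0}, {"gripper": 1, "x": 0, "y": 1.5, "z": 0, "spin": 0}, {"gripper": 1, "x": 0, "y": 1, "z": 0, "spin": 0}, {"gripper": 1, "x": 0, "y": 0, "z": 0, "spin": 0}, {"gripper": 1, "x": 0, "y": 0, "z": 0, "spin": 0}, {"gripper": 1, "x": 0, "y": 0, "z": 0, "spin": 0}, {"gripper": 1, "x": 0, "y": 0, "z": 0, "spin": 0}])

```text
time: 24.35
eef_pos: [0.6608, 0.0639, 0.1018]
tcp_rot: [1.0, -0.014, 0.0, -0.001]
contact_force: [0.8, 5.1, 0.5]
opening: 0.148
finger_force: 107.4
```

```bash
python3 look.py
```

```text
[0.6608 0.0639 0.1018] [ 9.999e-01 -1.360e-02  1.000e-04 -1.500e-03] [0.8 5.1 0.5]
tip [0.6008 0.0657 0.0243] unit [-67.5   6.9  24.3] slope s,h -17.4 15.0
```

Emit:
step_arm(commands=[{"gripper": 1, "x": 0, "y": 1, "z": 0, "spin": 0}, {"gripper": 1, "x": 0, "y": 1, "z": 0, "spin": 0}, {"gripper": 1, "x": 0, "y": 0, "z": 0, "spin": 0}, {"gripper": 1, "x": 0, "y": 0, "z": 0, "spin": 0}, {"gripper": 1, "x": 0, "y": 0, "z": 0, "spin": 0}, {"gripper": 1, "x": 0, "y": 0, "z": 0, "spin": 0}, {"gripper": 1, "x": 0, "y": 0, "z": 0, "spin": 0}, {"gripper": 1, "x": 0, "y": 0, "z": 0, "spin": 0}, {"gripper": 1, "x": 0, "y": 0, "z": 0, "spin": 0}, {"gripper": 1, "x": 0, "y": 0, "z": 0, "spin": 0}])

```text
time: 25.35
eef_pos: [0.6607, 0.063, 0.1018]
tcp_rot: [1.0, -0.014, 0.0, -0.003]
contact_force: [0.4, 7.8, 0.1]
opening: 0.149
finger_force: 107.6
```

```bash
python3 look.py; python3 tipd.py
```

```text
[0.6607 0.063  0.1018] [ 9.999e-01 -1.430e-02  2.000e-04 -2.800e-03] [0.4 7.8 0.1]
tip [0.6008 0.0652 0.0243] unit [-67.5   7.5  24.3] slope s,h -17.4 15.0
33
25 1 [-15.1   3.7  22.7]
31 6 [-22.6   1.1  31.1]
37 3 [-22.4  -3.9  36.3]
55 1 [-40.1  -2.1  52.2]
61 3 [-48.9  -1.8  60.7]
67 1 [-50.3  -2.8  66.4]
73 11 [-55.4   7.3  74. ]
79 6 [-51.6   6.7  78.1]
85 1 [-41.2   9.6  82.6]
lowest px [(np.int64(290), np.int64(225), [-53.6, -2.0, 72.6]), (np.int64(285), np.int64(226), [-51.3, 13.1, 79.0]), (np.int64(286), np.int64(226), [-51.8, 10.0, 78.5]), (np.int64(287), np.int64(226), [-54.0, 7.4, 79.3]), (np.int64(288), np.int64(226), [-51.2, 3.5, 76.3]), (np.int64(289), np.int64(226), [-53.9, 1.0, 77.4]), (np.int64(287), np.int64(227), [-47.7, 5.4, 78.3]), (np.int64(285), np.int64(229), [-41.2, 9.6, 82.6])]
```

Emit:
step_arm(commands=[{"gripper": 1, "x": 0, "y": -4, "z": 0, "spin": 0}, {"gripper": 1, "x": 0, "y": -4, "z": 0, "spin": 0}, {"gripper": 1, "x": 0, "y": 0, "z": -10, "spin": 0}, {"gripper": 1, "x": 0, "y": 0, "z": -30, "spin": 0}, {"gripper": 1, "x": 0, "y": 0, "z": -40, "spin": 0}, {"gripper": 1, "x": 0, "y": 0, "z": -45, "spin": 0}, {"gripper": 1, "x": 0, "y": 0, "z": -45, "spin": 0}, {"gripper": 1, "x": 0, "y": -40, "z": 0, "spin": 0}, {"gripper": 1, "x": 0, "y": -40, "z": 0, "spin": 0}, {"gripper": 1, "x": 0, "y": -40, "z": 0, "spin": 0}])

```text
time: 26.4
eef_pos: [0.6644, 0.1885, 0.2736]
tcp_rot: [1.0, -0.013, 0.001, 0.001]
contact_force: [0.9, -0.4, -1.2]
opening: 0.143
finger_force: 107.7
```

Emit:
step_arm(commands=[{"gripper": 1, "x": -20, "y": -40, "z": 0, "spin": 0}, {"gripper": 1, "x": -20, "y": -40, "z": 0, "spin": 0}, {"gripper": 1, "x": -30, "y": -40, "z": 0, "spin": 0}, {"gripper": 1, "x": -36, "y": -38, "z": 0, "spin": 0}, {"gripper": 1, "x": -40, "y": -26, "z": 0, "spin": 0}, {"gripper": 1, "x": 0, "y": 0, "z": 0, "spin": -7}, {"gripper": 1, "x": 0, "y": 0, "z": 0, "spin": -7}, {"gripper": 1, "x": 0, "y": 0, "z": 0, "spin": -5}, {"gripper": 1, "x": 0, "y": 0, "z": 0, "spin": 0}, {"gripper": 1, "x": 0, "y": 0, "z": 0, "spin": 0}])

```text
time: 27.4
eef_pos: [0.5247, 0.374, 0.2723]
tcp_rot: [0.988, 0.151, 0.0, 0.0]
contact_force: [0.8, 0.5, 0.2]
opening: 0.146
finger_force: 107.7
```

```bash
python3 sw.py; python3 look.py; python3 tipd.py; python3 - <<'E'
from h import *
a=np.load('avg.npy'); save('end1.png',np.clip(a[135:250,255:425],0,255).astype(np.uint8),4.5)
E
```

```text
[0.52470623 0.37397626 0.27231891]
1 centre slope 64.6 [ 59  61  61  62  63  77  93 114 134 141 142 124 105  91  93]
2 centre slope 54.3 [ 74  93 113 126 135 130 121  96  74  60  48  46  51  66  83]
3 centre slope 63.1 [ 59  62  61  62  66  78  96 113 127 123 116  98  84  81  86]
4 centre slope 52.6 [ 90 113 132 143 138 123 105  87  68  57  47  49  53  68  84]
5 centre slope 54.3 [ 76  95 114 131 140 133 119 101  80  65  51  50  53  69  87]
[0.5244 0.3744 0.2717] [ 0.9883  0.1523 -0.      0.    ] [ 0.1  0.8 -0.7]
tip [0.4672 0.3563 0.1942] unit [  74.1 -279.9  194.2] slope s,h 190.2 91.3
40
25 6 [-25.7   8.3  26.8]
31 8 [-23.    3.3  31.3]
37 9 [-19.8   2.6  35. ]
49 1 [-38.2   3.3  47. ]
55 5 [-42.8   1.4  54.1]
61 3 [-48.8   2.7  61.7]
67 2 [-53.6  -0.3  68.8]
73 4 [-57.1   2.4  73.4]
79 1 [-60.3   0.6  79.4]
85 1 [-65.9   1.6  82.6]
lowest px [(np.int64(400), np.int64(173), [-56.1, 3.3, 70.3]), (np.int64(401), np.int64(173), [-52.7, 1.5, 68.3]), (np.int64(402), np.int64(173), [-54.5, -2.0, 69.2]), (np.int64(399), np.int64(174), [-59.4, 4.4, 75.6]), (np.int64(400), np.int64(174), [-57.3, 2.2, 74.3]), (np.int64(401), np.int64(174), [-55.5, -0.1, 73.2]), (np.int64(399), np.int64(175), [-65.9, 1.6, 82.6]), (np.int64(400), np.int64(175), [-60.3, 0.6, 79.4])]
```

View pics/end1.png

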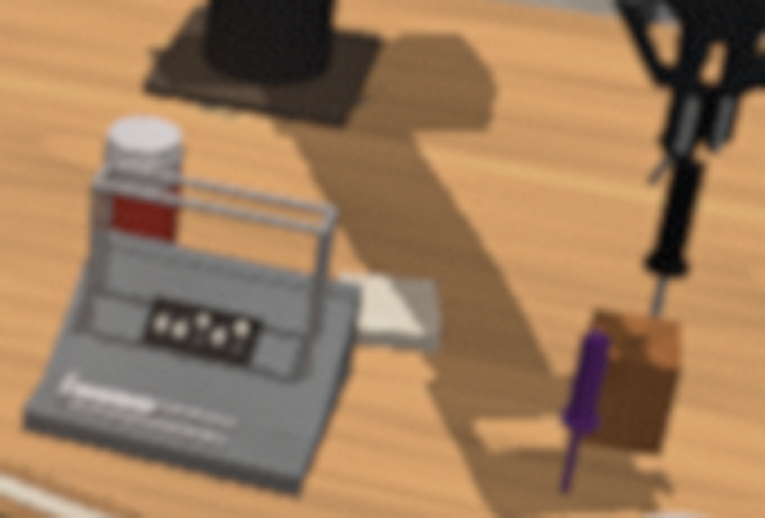

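The strip sits against the end stop (white block at (60–155, 385–410)) and the switches are as set. Now the stick goes back to the stand.

Emit:
step_arm(commands=[{"gripper": 1, "x": 2.5, "y": -12, "z": 0, "spin": 0}, {"gripper": 1, "x": 0, "y": 0, "z": 25, "spin": 0}, {"gripper": 1, "x": 0, "y": 0, "z": 30, "spin": 0}, {"gripper": 1, "x": 0, "y": 0, "z": 30, "spin": 0}, {"gripper": 1, "x": 0, "y": 0, "z": 20, "spin": 0}, {"gripper": 1, "x": 0, "y": 0, "z": 0, "spin": 0}, {"gripper": 1, "x": 0, "y": 0, "z": 0, "spin": 0}, {"gripper": 1, "x": 0, "y": 0, "z": 0, "spin": 0}, {"gripper": 1, "x": 0, "y": 0, "z": 0, "spin": 0}, {"gripper": 1, "x": 0, "y": 0, "z": 0, "spin": 0}])

```text
time: 29.0
eef_pos: [0.5238, 0.387, 0.1684]
tcp_rot: [0.988, 0.152, 0.001, -0.0]
contact_force: [1.5, 0.1, -1.1]
opening: 0.146
finger_force: 107.6
```

```bash
python3 look.py; python3 tipd.py
```

```text
[0.5238 0.387  0.1684] [ 9.883e-01  1.523e-01  1.200e-03 -4.000e-04] [ 1.5  0.1 -1.1]
tip [0.4668 0.369  0.0907] unit [  74.8 -292.6   90.7] slope s,h 139.1 1.3
23
25 2 [-28.3  11.9  25.4]
31 9 [-25.5   4.7  30.9]
37 8 [-22.1   2.1  36.4]
49 1 [-43.9   3.4  51. ]
55 3 [-41.2   2.5  53.9]
lowest px [(np.int64(401), np.int64(200), [-23.6, 7.7, 38.0]), (np.int64(402), np.int64(200), [-19.4, 6.3, 35.3]), (np.int64(406), np.int64(200), [-20.5, -5.8, 35.5]), (np.int64(400), np.int64(201), [-42.8, 3.1, 53.9]), (np.int64(401), np.int64(201), [-40.8, 0.8, 52.4]), (np.int64(403), np.int64(201), [-18.7, 3.0, 38.2]), (np.int64(404), np.int64(201), [-21.0, -0.8, 39.5]), (np.int64(400), np.int64(202), [-39.8, 3.5, 55.5])]
```

Emit:
step_arm(commands=[{"gripper": 1, "x": -0.5, "y": 0, "z": 5, "spin": 0}, {"gripper": 1, "x": 0, "y": 0, "z": 5, "spin": 0}, {"gripper": 1, "x": 0, "y": 0, "z": 4, "spin": 0}, {"gripper": 1, "x": 0, "y": 0, "z": 3, "spin": 0}, {"gripper": 1, "x": 0, "y": 0, "z": 3, "spin": 0}, {"gripper": 1, "x": 0, "y": 0, "z": 2.5, "spin": 0}, {"gripper": 1, "x": 0, "y": 0, "z": 2, "spin": 0}, {"gripper": 1, "x": 0, "y": 0, "z": 0, "spin": 0}, {"gripper": 1, "x": 0, "y": 0, "z": 0, "spin": 0}, {"gripper": 1, "x": 0, "y": 0, "z": 0, "spin": 0}])

```text
time: 30.05
eef_pos: [0.5223, 0.3864, 0.1422]
tcp_rot: [0.988, 0.152, -0.001, 0.0]
contact_force: [-2.3, -0.8, 1.2]
opening: 0.147
finger_force: 107.8
```

Emit:
step_arm(commands=[{"gripper": 1, "x": 0, "y": 0, "z": 0, "spin": 0}, {"gripper": 1, "x": 0, "y": 0, "z": 0, "spin": 0}, {"gripper": 1, "x": -4, "y": 0, "z": -2.5, "spin": 0}, {"gripper": 1, "x": -4, "y": 0, "z": -2.4, "spin": 0}, {"gripper": 1, "x": -4, "y": 0, "z": -2.3, "spin": 0}, {"gripper": 1, "x": -4, "y": 0, "z": -2.1, "spin": 0}, {"gripper": 1, "x": -4, "y": 0, "z": -1.9, "spin": 0}, {"gripper": 1, "x": -4, "y": 0, "z": -1.7, "spin": 0}, {"gripper": 1, "x": -4, "y": 0, "z": -1.5, "spin": 0}, {"gripper": 1, "x": 0, "y": 0, "z": 0, "spin": 0}], force=25)

```text
time: 31.05
eef_pos: [0.4953, 0.3779, 0.1568]
tcp_rot: [0.988, 0.152, -0.0, 0.0]
contact_force: [-0.6, -0.6, -1.0]
opening: 0.148
finger_force: 107.8
```

```bash
python3 tipd.py; python3 - <<'E'
from h import *
s=get_state(); print(s['finger_force'],s['contact_force'],s['wrist_torque'])
E
```

```text
17
25 4 [-21.5   4.3  24.8]
31 5 [-24.5  -0.2  31.9]
37 3 [-21.3  -2.8  35.7]
55 1 [-47.5   4.2  57.7]
73 2 [-55.6   2.8  72.2]
79 1 [-61.3   3.6  77.8]
85 1 [-65.   -1.5  83.8]
lowest px [(np.int64(404), np.int64(197), [-21.2, -9.3, 33.0]), (np.int64(399), np.int64(198), [-19.5, 5.6, 36.1]), (np.int64(403), np.int64(198), [-18.9, -6.1, 35.2]), (np.int64(396), np.int64(199), [-47.5, 4.2, 57.7]), (np.int64(395), np.int64(201), [-55.3, 3.2, 70.1]), (np.int64(394), np.int64(202), [-61.3, 3.6, 77.8]), (np.int64(395), np.int64(202), [-56.0, 2.3, 74.3]), (np.int64(395), np.int64(203), [-65.0, -1.5, 83.8])]
107.77336835861206 [ 0.21462461 -0.14385937 -0.63745826] [ 0.07275211 -0.01446912  0.03575891]
```

The stick stayed rigid in the tight grip and its tip climbed out of the hole, so lowering "force" alone doesn't relax the fingers. I go back in along the same path and ease the grip with the finger position.

Emit:
step_arm(commands=[{"gripper": 1, "x": 10, "y": 0, "z": 0, "spin": 0}, {"gripper": 1, "x": 10, "y": 0, "z": 0, "spin": 0}, {"gripper": 1, "x": 8.5, "y": 0, "z": 0, "spin": 0}, {"gripper": 1, "x": 0, "y": 0, "z": 5, "spin": 0}, {"gripper": 1, "x": 0, "y": 0, "z": 5, "spin": 0}, {"gripper": 1, "x": 0, "y": 0, "z": 4.5, "spin": 0}, {"gripper": 1, "x": 0, "y": 0, "z": 0, "spin": 0}, {"gripper": 0.71, "x": 0, "y": 0, "z": 0, "spin": 0}, {"gripper": 0.7, "x": 0, "y": 0, "z": 0, "spin": 0}, {"gripper": 0.7, "x": 0, "y": 0, "z": 0, "spin": 0}])

```text
time: 32.1
eef_pos: [0.5223, 0.3864, 0.1417]
tcp_rot: [0.988, 0.152, -0.001, 0.0]
contact_force: [-3.8, -1.1, -0.7]
opening: 0.154
finger_force: 69.7
```

```bash
python3 look.py; python3 tipd.py
```

```text
[0.5223 0.3864 0.1417] [ 9.883e-01  1.524e-01 -1.100e-03  3.000e-04] [-3.8 -1.1 -0.7]
tip [0.4649 0.3682 0.0643] unit [  76.6 -291.7   64.3] slope s,h 127.5 -22.4
19
25 2 [-16.6  12.3  24.2]
31 8 [-25.4  -1.9  31.2]
37 7 [-22.    4.1  36.4]
43 1 [-22.6  -1.1  40.2]
55 1 [-42.7   0.6  53.9]
lowest px [(np.int64(405), np.int64(206), [-21.0, -8.0, 31.6]), (np.int64(399), np.int64(207), [-23.1, 8.3, 37.3]), (np.int64(400), np.int64(207), [-19.8, 6.5, 35.0]), (np.int64(404), np.int64(207), [-20.6, -5.6, 35.0]), (np.int64(399), np.int64(208), [-42.7, 0.6, 53.9]), (np.int64(401), np.int64(208), [-21.2, 2.4, 39.4]), (np.int64(402), np.int64(208), [-22.6, -1.1, 40.2]), (np.int64(403), np.int64(208), [-20.1, -3.1, 38.4])]
```

Emit:
step_arm(commands=[{"gripper": 0.695, "x": 0, "y": 0, "z": 0, "spin": 0}, {"gripper": 0.69, "x": 0, "y": 0, "z": 0, "spin": 0}, {"gripper": 0.69, "x": 0, "y": 0, "z": 0, "spin": 0}, {"gripper": 0.687, "x": 0, "y": 0, "z": 0, "spin": 0}, {"gripper": 0.687, "x": 0, "y": 0, "z": 0, "spin": 0}, {"gripper": 0.687, "x": 0, "y": 0, "z": 0, "spin": 0}, {"gripper": 0.687, "x": 0, "y": 0, "z": 0, "spin": 0}, {"gripper": 0.687, "x": 0, "y": 0, "z": 0, "spin": 0}, {"gripper": 0.687, "x": 0, "y": 0, "z": 0, "spin": 0}, {"gripper": 0.687, "x": 0, "y": 0, "z": 0, "spin": 0}])

```text
time: 33.15
eef_pos: [0.5228, 0.3865, 0.1419]
tcp_rot: [0.988, 0.152, -0.0, 0.0]
contact_force: [-5.1, -2.7, -0.6]
opening: 0.16
finger_force: 37.3
```

Emit:
step_arm(commands=[{"gripper": 0.685, "x": 0, "y": 0, "z": 0, "spin": 0}, {"gripper": 0.685, "x": -2, "y": 0, "z": -1.0, "spin": 0}, {"gripper": 0.685, "x": -2, "y": 0, "z": -1.0, "spin": 0}, {"gripper": 0.685, "x": -2, "y": 0, "z": -1.0, "spin": 0}, {"gripper": 0.685, "x": -2, "y": 0, "z": -1.0, "spin": 0}, {"gripper": 0.685, "x": -2, "y": 0, "z": -1.0, "spin": 0}, {"gripper": 0.685, "x": -2, "y": 0, "z": -1.0, "spin": 0}, {"gripper": 0.685, "x": -2, "y": 0, "z": -1.0, "spin": 0}, {"gripper": 0.685, "x": 0, "y": 0, "z": 0, "spin": 0}, {"gripper": 0.685, "x": 0, "y": 0, "z": 0, "spin": 0}])

```text
time: 34.15
eef_pos: [0.5113, 0.3829, 0.1508]
tcp_rot: [0.988, 0.152, 0.002, -0.001]
contact_force: [4.9, 2.5, 2.3]
opening: 0.159
finger_force: 32.5
```

```bash
python3 look.py; python3 tipd.py
```

```text
[0.5113 0.3829 0.1508] [ 9.883e-01  1.523e-01  2.400e-03 -6.000e-04] [4.9 2.5 2.3]
tip [0.4545 0.365  0.073 ] unit [  87.  -288.2   73. ] slope s,h 140.8 -20.1
22
31 12 [-23.2   4.9  31.5]
37 9 [-16.3   1.8  36.3]
49 1 [-34.5   2.2  50.2]
lowest px [(np.int64(401), np.int64(203), [-17.9, 2.9, 35.8]), (np.int64(403), np.int64(203), [-18.8, -3.4, 36.1]), (np.int64(404), np.int64(203), [-16.8, -5.6, 34.7]), (np.int64(399), np.int64(204), [-34.5, 2.2, 50.2]), (np.int64(400), np.int64(204), [-16.3, 5.8, 38.4]), (np.int64(401), np.int64(204), [-13.1, 3.9, 36.3]), (np.int64(402), np.int64(204), [-17.7, -0.7, 39.1]), (np.int64(403), np.int64(204), [-10.9, -1.2, 34.6])]
```

Emit:
step_arm(commands=[{"gripper": 0.685, "x": -1, "y": 0, "z": 0.5, "spin": 0}, {"gripper": 0.685, "x": -2, "y": 0, "z": -0.6, "spin": 0}, {"gripper": 0.685, "x": -2, "y": 0, "z": -0.6, "spin": 0}, {"gripper": 0.685, "x": -2, "y": 0, "z": -0.6, "spin": 0}, {"gripper": 0.685, "x": -2, "y": 0, "z": -0.6, "spin": 0}, {"gripper": 0.685, "x": -2, "y": 0, "z": -0.6, "spin": 0}, {"gripper": 0.685, "x": -2, "y": 0, "z": -0.6, "spin": 0}, {"gripper": 0.685, "x": -2, "y": 0, "z": -0.6, "spin": 0}, {"gripper": 0.685, "x": 0, "y": 0, "z": 0, "spin": 0}, {"gripper": 0.685, "x": 0, "y": 0, "z": 0, "spin": 0}])

```text
time: 35.2
eef_pos: [0.4965, 0.3784, 0.1541]
tcp_rot: [0.988, 0.152, 0.002, -0.001]
contact_force: [5.5, 2.4, 3.2]
opening: 0.16
finger_force: 32.1
```

```bash
python3 look.py; python3 tipd.py
```

```text
[0.4965 0.3784 0.1541] [ 9.883e-01  1.523e-01  1.600e-03 -5.000e-04] [5.5 2.4 3.2]
tip [0.4395 0.3604 0.0764] unit [ 101.8 -283.2   76.4] slope s,h 155.3 -24.6
32
25 4 [-7.9  0.8 23.9]
31 5 [-12.1   2.3  30.3]
37 22 [-12.7  -0.4  36.7]
43 1 [-14.6   5.2  43.6]
lowest px [(np.int64(402), np.int64(201), [-13.3, -2.6, 38.8]), (np.int64(403), np.int64(201), [-6.2, -3.0, 34.2]), (np.int64(404), np.int64(201), [-8.3, -6.7, 35.4]), (np.int64(399), np.int64(202), [-14.6, 5.2, 43.6]), (np.int64(400), np.int64(202), [-7.8, 4.7, 39.1]), (np.int64(401), np.int64(202), [-9.3, 1.2, 39.9]), (np.int64(402), np.int64(202), [-3.9, 0.2, 36.4]), (np.int64(403), np.int64(202), [-9.3, -4.8, 39.7])]
```

Emit:
step_arm(commands=[{"gripper": 0.685, "x": -3, "y": 0, "z": -0.5, "spin": 0}, {"gripper": 0.685, "x": -3, "y": 0, "z": -0.5, "spin": 0}, {"gripper": 0.685, "x": -3, "y": 0, "z": -0.4, "spin": 0}, {"gripper": 0.685, "x": -3, "y": 0, "z": -0.3, "spin": 0}, {"gripper": 0.685, "x": -3, "y": 0, "z": -0.2, "spin": 0}, {"gripper": 0.685, "x": -3, "y": 0, "z": -0.1, "spin": 0}, {"gripper": 0.685, "x": -3, "y": 0, "z": 0, "spin": 0}, {"gripper": 0.685, "x": -3, "y": 0, "z": 0, "spin": 0}, {"gripper": 0.685, "x": -3, "y": 0, "z": 0, "spin": 0}, {"gripper": 0.685, "x": -3, "y": 0, "z": 0, "spin": 0}])

```text
time: 36.25
eef_pos: [0.4664, 0.3687, 0.1546]
tcp_rot: [0.988, 0.152, -0.0, 0.0]
contact_force: [3.3, 1.6, 1.8]
opening: 0.159
finger_force: 31.6
```

```bash
python3 look.py; python3 tipd.py
```

```text
[0.4664 0.3687 0.1546] [ 9.883e-01  1.523e-01 -3.000e-04  1.000e-04] [3.3 1.6 1.8]
tip [0.4092 0.3506 0.0771] unit [ 131.9 -272.5   77.1] slope s,h 181.7 -39.0
14
31 2 [-0.5  0.2 31.8]
37 10 [-4.7  5.5 36.9]
43 2 [-1.3 -0.3 41.4]
lowest px [(np.int64(403), np.int64(196), [-5.7, -11.1, 36.5]), (np.int64(395), np.int64(197), [-3.9, 13.0, 40.0]), (np.int64(396), np.int64(197), [2.3, 12.1, 36.0]), (np.int64(402), np.int64(197), [-4.2, -8.2, 39.3]), (np.int64(403), np.int64(197), [4.6, -8.1, 33.7]), (np.int64(396), np.int64(198), [-1.2, 10.3, 41.8]), (np.int64(402), np.int64(198), [5.2, -5.5, 37.0]), (np.int64(403), np.int64(198), [-1.4, -10.9, 41.0])]
```

Emit:
step_arm(commands=[{"gripper": 0.685, "x": -2.5, "y": 0, "z": 0, "spin": 0}, {"gripper": 0.685, "x": -2, "y": 0, "z": 2, "spin": 0}, {"gripper": 0.685, "x": 0, "y": 0, "z": 4, "spin": 0}, {"gripper": 0.685, "x": 2, "y": 0, "z": 4, "spin": 0}, {"gripper": 0.685, "x": 2, "y": 0, "z": 5, "spin": 5}, {"gripper": 0.685, "x": 0, "y": 0, "z": 5, "spin": 5}, {"gripper": 0.685, "x": 0, "y": 0, "z": 5, "spin": 5}, {"gripper": 0.685, "x": 0, "y": 0, "z": 5, "spin": 0}, {"gripper": 0.685, "x": 0, "y": 0, "z": 0, "spin": 0}, {"gripper": 0.685, "x": 0, "y": 0, "z": 0, "spin": 0}])

```text
time: 37.3
eef_pos: [0.4654, 0.3683, 0.1237]
tcp_rot: [1.0, 0.023, -0.002, 0.001]
contact_force: [0.4, -0.6, -0.3]
opening: 0.16
finger_force: 31.2
```

```bash
python3 look.py; python3 tipd.py
```

```text
[0.4654 0.3683 0.1237] [ 9.997e-01  2.260e-02 -1.500e-03  7.000e-04] [ 0.4 -0.6 -0.3]
tip [0.4052 0.3655 0.0464] unit [ 136.2 -287.3   46.4] slope s,h 170.2 -67.7
11
31 1 [ 3.4 11.9 32.9]
37 9 [ 0.1  0.2 36.1]
43 1 [  0.2 -10.4  41.2]
lowest px [(np.int64(401), np.int64(204), [-5.6, -9.0, 34.1]), (np.int64(394), np.int64(205), [5.2, 11.4, 35.3]), (np.int64(401), np.int64(205), [-6.2, -9.7, 38.0]), (np.int64(394), np.int64(206), [8.3, 11.0, 36.9]), (np.int64(400), np.int64(206), [5.3, -6.5, 35.1]), (np.int64(401), np.int64(206), [1.0, -9.7, 37.2]), (np.int64(400), np.int64(207), [8.4, -6.8, 36.7]), (np.int64(401), np.int64(207), [0.2, -10.4, 41.2])]
```

Emit:
step_arm(commands=[{"gripper": 0.685, "x": 0, "y": 0, "z": 3, "spin": 0}, {"gripper": 0.685, "x": 0, "y": 0, "z": 3, "spin": 0}, {"gripper": 0.685, "x": 0, "y": 0, "z": 3, "spin": 0}, {"gripper": 0.685, "x": 0, "y": 0, "z": 2, "spin": 0}, {"gripper": 0.685, "x": 0, "y": 0, "z": 1, "spin": 0}, {"gripper": 0.685, "x": 0, "y": 0, "z": 0.7, "spin": 0}, {"gripper": 0.685, "x": 0, "y": 0, "z": 0, "spin": 0}, {"gripper": 0.685, "x": 0, "y": 0, "z": 0, "spin": 0}, {"gripper": 0.685, "x": 0, "y": 0, "z": 0, "spin": 0}, {"gripper": 0.685, "x": 0, "y": 0, "z": 0, "spin": 0}])

```text
time: 38.35
eef_pos: [0.4665, 0.3687, 0.1123]
tcp_rot: [1.0, 0.022, 0.0, -0.0]
contact_force: [0.4, -1.1, -0.2]
opening: 0.16
finger_force: 31.2
```

Emit:
step_arm(commands=[{"gripper": 0.685, "x": 0, "y": 0, "z": 0.7, "spin": 0}, {"gripper": 0.685, "x": 0, "y": 0, "z": 0.7, "spin": 0}, {"gripper": 0.685, "x": 0, "y": 0, "z": 0.6, "spin": 0}, {"gripper": 0.685, "x": 0, "y": 0, "z": 0, "spin": 0}, {"gripper": 0.685, "x": 0, "y": 0, "z": 0, "spin": 0}, {"gripper": 0.685, "x": 0, "y": 0, "z": 0, "spin": 0}, {"gripper": 0.685, "x": 0, "y": 0, "z": 0, "spin": 0}, {"gripper": 0.685, "x": 0, "y": 0, "z": 0, "spin": 0}, {"gripper": 0.685, "x": 0, "y": 0, "z": 0, "spin": 0}, {"gripper": 0.685, "x": 0, "y": 0, "z": 0, "spin": 0}])

```text
time: 39.35
eef_pos: [0.4664, 0.3687, 0.1102]
tcp_rot: [1.0, 0.022, 0.0, 0.0]
contact_force: [-0.2, 0.3, 0.1]
opening: 0.157
finger_force: 31.2
```

Emit:
step_arm(commands=[{"gripper": 0.685, "x": 0, "y": 0, "z": 0.8, "spin": 0}, {"gripper": 0.685, "x": 0, "y": 0, "z": 0.8, "spin": 0}, {"gripper": 0.685, "x": 0, "y": 0, "z": 0.8, "spin": 0}, {"gripper": 0.685, "x": 0, "y": 0, "z": 0.6, "spin": 0}, {"gripper": 0.685, "x": 0, "y": 0, "z": 0, "spin": 0}, {"gripper": 0.685, "x": 0, "y": 0, "z": 0, "spin": 0}, {"gripper": 0.685, "x": 0, "y": 0, "z": 0, "spin": 0}, {"gripper": 0.685, "x": 0, "y": 0, "z": 0, "spin": 0}, {"gripper": 0.685, "x": 0, "y": 0, "z": 0, "spin": 0}, {"gripper": 0.685, "x": 0, "y": 0, "z": 0, "spin": 0}])

```text
time: 40.35
eef_pos: [0.4666, 0.3688, 0.1095]
tcp_rot: [1.0, 0.022, -0.0, 0.0]
contact_force: [-3.7, -2.7, 10.1]
opening: 0.159
finger_force: 32.6
```

```bash
python3 look.py; python3 tipd.py; python3 - <<'E'
from h import *
C=cam('scene');save('seat.png',C['color'][185:235,370:430],8)
E
```

```text
[0.4666 0.3688 0.1095] [ 9.998e-01  2.220e-02 -1.000e-04  2.000e-04] [-3.7 -2.7 10.1]
tip [0.4067 0.3661 0.032 ] unit [ 134.8 -288.    32. ] slope s,h 161.8 -79.5
0
lowest px []
```

View pics/seat.png

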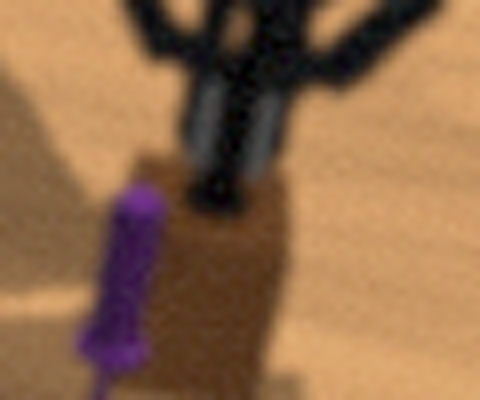

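The collar sits on the block at (215,195), with a contact force of 10 N. I release and retreat straight up.

Emit:
step_arm(commands=[{"gripper": 0.685, "x": 0, "y": 0, "z": -1.5, "spin": 0}, {"gripper": 0.6, "x": 0, "y": 0, "z": 0, "spin": 0}, {"gripper": 0.3, "x": 0, "y": 0, "z": 0, "spin": 0}, {"gripper": -0.3, "x": 0, "y": 0, "z": 0, "spin": 0}, {"gripper": -0.3, "x": 0, "y": 0, "z": 0, "spin": 0}, {"gripper": -0.3, "x": 0, "y": 0, "z": -10, "spin": 0}, {"gripper": -0.3, "x": 0, "y": 0, "z": -30, "spin": 0}, {"gripper": -0.3, "x": 0, "y": 0, "z": -40, "spin": 0}, {"gripper": -0.3, "x": 0, "y": 0, "z": -40, "spin": 0}, {"gripper": -0.3, "x": 0, "y": 0, "z": -20, "spin": 0}])

```text
time: 41.45
eef_pos: [0.4679, 0.3695, 0.2543]
tcp_rot: [1.0, 0.022, 0.003, -0.002]
contact_force: [1.0, -0.2, 0.5]
opening: 0.648
finger_force: 0.0
```

```bash
python3 sw.py; python3 - <<'E'
from fit import *
print(get_state()['time'])
S0=pickle.load(open('scene.pkl','rb')); C=cam('scene'); d=(C['z_map']-S0['z_map'])
b=lambda c,t:(c['color'].max(2)<t)[195:240,378:412]
print('stick area: dark px then/now',b(S0,75).sum(),b(C,75).sum(),'differing',(b(S0,75)^b(C,75)).sum())
P0,P1=cloud(S0),cloud(C); ys,xs=np.where(b(C,75)&b(S0,75)); print('dark top z', P0[ys+195,xs+378,2].max(),P1[ys+195,xs+378,2].max())
m=abs(d)>.015; m[:185]=0; N,L,st,ce=cv2.connectedComponentsWithStats(m.astype(np.uint8)); print([s.tolist() for s in st[1:] if s[4]>6])
E
```

```text
[0.46789443 0.36953985 0.25431278]
1 centre slope 64.5 [ 59  61  61  62  63  77  93 114 134 141 141 123 104  89  91]
2 centre slope 54.2 [ 73  93 113 127 136 130 120  96  75  60  48  46  52  65  82]
3 centre slope 63.1 [ 60  62  62  63  66  78  97 113 127 123 116  98  85  81  86]
4 centre slope 52.6 [ 90 113 130 141 136 122 104  86  67  57  48  49  53  68  83]
5 centre slope 54.2 [ 77  95 114 131 139 132 118 100  78  65  51  51  53  70  86]
42.0
stick area: dark px then/now 176 165 differing 49
dark top z 0.13259309366184413 0.13303182977745653
[[271, 221, 12, 4, 19], [284, 223, 6, 4, 14], [303, 227, 20, 9, 61]]
```

```bash
python3 -c "
from plant import *
print(sign_off())"
```

```text
the job is handed in; nothing more can be done
None
```

The job is handed in, with no result reported back: switches 1 and 3 are on and 2, 4 and 5 off, the strip is against its end stop, and the stick is back upright in its stand; only switch 4 needed moving, and the last camera check showed nothing else displaced.

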